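# Load bisque shells on a glazing slide, crank it home and spray

### The arm

A 7-joint arm with a two-finger parallel gripper is mounted at the origin on the work surface. World frame = base frame: x ahead of the robot, y to its left, z up, the work surface at z = 0. Lengths are in m, angles in degrees, forces in N, time in s.
With the tool pointing down it reaches from about 0.425 to 0.875 m from the base axis. Payload 4.7 kg.
Tool frame: the origin (TCP) lies midway between the tips of the shut fingers; the grasp point (between the pads) lies 19 mm behind it; z points along the fingers, y is the line along which they close (so a half turn about z gives the same grasp; the last joint's range is limited). The gripper opens to 87 mm and grips with 3 to 60 N. Pads are 19 mm wide; open, the fingers measure 117 mm over their backs; the gripper's body (75 mm by 190 mm) begins 51 mm behind the grasp point.
Start: joints at [68.531, 18.392, -4.016, 83.108, 1.295, 78.541, -3.26], TCP at [0.246, -0.602, 0.223] pointing down, gripper open.
Joint ranges: [-163.93, 163.93], [-17.29, 119.83], [-79.2, 71.16], [3.27, 140.29], [-89.18, 269.18], [5.43, 117.66], [-154.24, 154.24]. Speed limits (degrees/s): [147.25, 147.25, 180, 180, 180, 180, 180].

### API

Orientations are given as [roll, pitch, yaw] about the fixed x, y, z axes, in that order (R = Rz(yaw) Ry(pitch) Rx(roll)).
In Python, from cell import env, viewer, boxes_of, masks_of gives the robot as it stands. The module is installed in compiled form; this text tells all that it offers.
- The arm moves only by the tool apply_moves, never from a script. Its argument "moves" is a list of rows, each a list of 7 numbers: the shift along the tool's x, y, z scaled (see below), then the turn, a rotation vector about the tool's x, y, z scaled (see below), then the opening, from 0 (shut) to 1 (fully open). A call has 1 to 20 rows; each row is the pose to reach, as a shift and turn from the pose commanded when the call began, along the tool's axes at that moment; what a row does not reach only later rows make up. The controller multiplies each number of a shift by 0.2 m and each number of a turn by 1.5 rad. A row lasts 1/10 s, in which the tool goes at most 50 mm and 8.59 degrees, less where a joint would pass 70% of its speed; a pose out of reach is approached as far as the arm can. A call with a number of a shift or a turn outside -1 to 1 is refused whole. A call with a gripper value outside its range is refused whole. The fingers move at their own pace and stop on an object; "grip_force" is the grip in N (left out, the last holds). Time passes only in rows, so rows that repeat a pose let the fingers close. It gives the time, the measured TCP pose, the force, the opening and the grip force at its end, in the units of the state.
- env.get_obs(): the state, without advancing time (a new reading comes with each control period).
- viewer.read_camera(name): name is "side" or "top" or "wrist"; returns the picture (400x640x3 uint8, red, green, blue); there is no depth.
- viewer.get_calibration(name): a dict with "fov_y" (degrees; the focal length in pixels is half the picture's height over the tangent of half this angle, whatever the lens; pixels are square), "cx", "cy" (the principal point, pixels), "k1" (the pictures are not rectified: a ray, as slopes to the right and down, at radius r is drawn at 1 + k1 r^2 times it, then the intrinsics apply), "position" and "orientation" of the camera in the world. Camera axes: x right, y up, looking along -z (the intrinsics and any distortion apply to the point x, -y, -z); pixel columns grow to the right and rows downward; lengths in m; the calibration is good to about 2 mm. A picture is of the moment at which its call begins: read the wrist's pose just before it. get_calibration takes no time and is no camera call; for the wrist camera it gives the pose at the moment of the call.
- env.sign_off(): hands the job in; it is judged then, once.
Trained networks look in the newest picture that a camera, given by its name, has taken for a name from the list of things; names that differ only in an ending like _2 or _b are one class to them, and where a whole thing is asked for, a point or a joint stands for the part that bears it (a point fixed in the world has none). Each returns a list of dicts, best first, with "conf" (0 to 1); they miss things now and then, are a little off and sometimes report something else, mostly with a low value. They report only what shows in the picture. A call takes as long as a camera call. They do not tell look-alikes from the thing itself.
- boxes_of(camera, target): "location" ([column, row] in pixels, amid what is visible of it).
- masks_of(camera, target): "pixels" (400x640 bool, what is visible of it) and "location" ([column, row] in pixels, amid what is visible of it).
The state is a dict: "time_s": time; "qpos": joint angles; "joint_velocities": joint speeds; "effort": joint torques, N m; "tool_pos": TCP position; "tool_rot": TCP orientation; "force": force on the tool from outside, world axes, zero at the start; "wrist_torque": the same for the moment, N m; "grip_width": finger opening in m; "grasp_force": force on a finger pad.
Only numpy, scipy, OpenCV 4.12 (cv2) and the standard library are available. Lean on these libraries where they do the work, as an engineer would, in place of code of your own. Each camera call takes 0.05 s, during which the arm holds its last target. There are 200 camera calls.

### The job

Set every urchin shell that is out on the bench in a three-stud nest of the carriage, one per nest, resting on all three studs (either way up). Then fit the loose crank on the square shaft of the gearbox and wind it clockwise, seen from above, until the carriage stops at the end of its travel near the sprayer; only then press the sprayer's cap fully down for about half a second and let it come up. Finish by taking the crank off and standing it upright on its hub back in its tray, with the shells still seated and the bowl, jar and brush left where they are.

Things in the scene. Friction and masses are not known exactly. Their poses are not given: they have to be found in the camera images.
- station: Fixed glazing slide, position and yaw vary: grey base 130 x 520 mm (x by y), 12 mm thick, rails along y. Origin on the bench. Beside the rails a green gearbox, 72 x 72 mm, 70 mm high, centred at (-110, -170) mm; a fixed white spray bottle, 60 mm wide, centred at (0, 270) mm on the base.
- carriage (a joint): Travel (m) of the aluminium carriage, 110 x 310 mm, top face 45 mm above the bench, along the station's +y towards the spray bottle; driven only by the shaft, 28 mm per turn; 0.092 at its end.
- shaft (a joint): Square shaft's angle, rad, growing clockwise seen from above; starts between 0 and 1.6, ends at a hard stop at 20.4, where the carriage is home beside the sprayer (about 3 turns). Friction about 0.1 N m; it stays where it is left. Fitted, the crank's hub underside rests on the gearbox top.
- shaft_foot (a point): Centre of the square shaft's foot, on the gearbox top 70 mm above the bench; turns with the shaft, its x and y axes square to the shaft's flats. The shaft stands straight up, 18 mm square for 20 mm, then a 14 mm square lead-in 6 mm high.
- crank: Loose steel crank, 0.42 kg, balanced near its hub. Origin: centre of hub underside, z up. Hub 36 mm square, 36 high, with a 21 mm square socket from below, 36 deep, sides along x and y. Flat arm x = -53 to 77, 26 wide, top at z = 48; 34 mm round counterweight at x = -50, z 31 to 57. Grip block 28 mm square above the hub, z 48 to 86: lift by it, pinching across y. Starts on its hub in the tray.
- crank_grip (a point): On the crank at (65, 0, 92) mm in its frame: a height to grip the upright round wooden handle, 24 mm diameter, z = 51 to 117 mm. The handle turns freely about its own upright axis, so a gripper can hold it firmly and keep its own yaw while going round a circle of 65 mm radius about the shaft.
- tray: Fixed open tray for the crank, 150 x 120 mm outside, 16 mm high, walls and floor 5 mm. Origin on the bench under its centre.
- cap_top (a point): Centre of the top of the spray bottle's black round cap, 32 mm across, 186 mm above the bench. It goes straight down.
- cap (a joint): Cap travel, m: 0 up, 0.008 fully down. Spring: 3 N at first, 8 N fully down; comes up by itself.
- nest0 (a point): Nest 0 on the carriage, on the plate's top face at the centre of three round-topped studs (10 mm thick, 17 high) on a 29 mm radius, one towards the station's +y. Nests lie 100 mm apart, nest 2 nearest the sprayer. A shell released within about 8 mm of centre settles on the studs, its centre 35 mm above the plate, whichever way up.
- nest1 (a point): Nest 1 on the carriage, on the plate's top face at the centre of three round-topped studs (10 mm thick, 17 high) on a 29 mm radius, one towards the station's +y. Nests lie 100 mm apart, nest 2 nearest the sprayer. A shell released within about 8 mm of centre settles on the studs, its centre 35 mm above the plate, whichever way up.
- nest2 (a point): Nest 2 on the carriage, on the plate's top face at the centre of three round-topped studs (10 mm thick, 17 high) on a 29 mm radius, one towards the station's +y. Nests lie 100 mm apart, nest 2 nearest the sprayer. A shell released within about 8 mm of centre settles on the studs, its centre 35 mm above the plate, whichever way up.
- shell0: Loose terracotta urchin shell, 0.2 kg, a ball 64 mm across with flats 22 mm across at bottom and top (60 mm high over them), pale dots, dark spot on top; weighted below, so it stands on its bottom flat and mostly rights itself. Origin: centre of the bottom flat; z along its axis. May be absent.
- shell1: Loose terracotta urchin shell, 0.2 kg, a ball 64 mm across with flats 22 mm across at bottom and top (60 mm high over them), pale dots, dark spot on top; weighted below, so it stands on its bottom flat and mostly rights itself. Origin: centre of the bottom flat; z along its axis. May be absent.
- shell2: Loose terracotta urchin shell, 0.2 kg, a ball 64 mm across with flats 22 mm across at bottom and top (60 mm high over them), pale dots, dark spot on top; weighted below, so it stands on its bottom flat and mostly rights itself. Origin: centre of the bottom flat; z along its axis. May be absent.
- shell0_mid (a point): Centre of shell 0: the centre of the ball, 30 mm above the bottom flat.
- shell1_mid (a point): Centre of shell 1: the centre of the ball, 30 mm above the bottom flat.
- shell2_mid (a point): Centre of shell 2: the centre of the ball, 30 mm above the bottom flat.
- bowl: Blue bowl, 110 mm across, on the bench; leave alone.
- jar: White jar, 70 mm across, 90 mm high; leave alone.
- brush: Brush lying on the bench; leave alone.
Not all that is in view belongs to the job. Leave any blue or red look-alike of the shell2 alone. What is shaped like the shell0 but purple is not meant.

How it is judged (in metres and radians):
On the way, in this order (a step that is already met when the one before it is completed fails the run):
1. every shell present is seated in a nest, before any winding (((horizontal distance between shell0_mid and nest0 below 0.005 m and z of shell0_mid in the frame of nest0 between 0.0305 and 0.039 m) or (horizontal distance between shell0_mid and nest1 below 0.005 m and z of shell0_mid in the frame of nest1 between 0.0305 and 0.039 m) or (horizontal distance between shell0_mid and nest2 below 0.005 m and z of shell0_mid in the frame of nest2 between 0.0305 and 0.039 m)) and ((horizontal distance between shell1_mid and nest0 below 0.005 m and z of shell1_mid in the frame of nest0 between 0.0305 and 0.039 m) or (horizontal distance between shell1_mid and nest1 below 0.005 m and z of shell1_mid in the frame of nest1 between 0.0305 and 0.039 m) or (horizontal distance between shell1_mid and nest2 below 0.005 m and z of shell1_mid in the frame of nest2 between 0.0305 and 0.039 m)) and ((horizontal distance between shell2_mid and nest0 below 0.005 m and z of shell2_mid in the frame of nest0 between 0.0305 and 0.039 m) or (horizontal distance between shell2_mid and nest1 below 0.005 m and z of shell2_mid in the frame of nest1 between 0.0305 and 0.039 m) or (horizontal distance between shell2_mid and nest2 below 0.005 m and z of shell2_mid in the frame of nest2 between 0.0305 and 0.039 m)) and value of joint shaft below 4 rad), for 0.3 s.
2. the crank is seated on the shaft and the carriage has been wound to its end (distance between crank and shaft_foot below 0.008 m and angle between crank's own z axis and vertical below 0.1 rad and value of joint shaft above 19.9 rad), for 0.1 s.
3. the cap is held fully down with the carriage home and the shells seated (((horizontal distance between shell0_mid and nest0 below 0.005 m and z of shell0_mid in the frame of nest0 between 0.0305 and 0.039 m) or (horizontal distance between shell0_mid and nest1 below 0.005 m and z of shell0_mid in the frame of nest1 between 0.0305 and 0.039 m) or (horizontal distance between shell0_mid and nest2 below 0.005 m and z of shell0_mid in the frame of nest2 between 0.0305 and 0.039 m)) and ((horizontal distance between shell1_mid and nest0 below 0.005 m and z of shell1_mid in the frame of nest0 between 0.0305 and 0.039 m) or (horizontal distance between shell1_mid and nest1 below 0.005 m and z of shell1_mid in the frame of nest1 between 0.0305 and 0.039 m) or (horizontal distance between shell1_mid and nest2 below 0.005 m and z of shell1_mid in the frame of nest2 between 0.0305 and 0.039 m)) and ((horizontal distance between shell2_mid and nest0 below 0.005 m and z of shell2_mid in the frame of nest0 between 0.0305 and 0.039 m) or (horizontal distance between shell2_mid and nest1 below 0.005 m and z of shell2_mid in the frame of nest1 between 0.0305 and 0.039 m) or (horizontal distance between shell2_mid and nest2 below 0.005 m and z of shell2_mid in the frame of nest2 between 0.0305 and 0.039 m)) and value of joint shaft above 19.9 rad and value of joint cap above 0.006 m), for 0.25 s.
At the end, for the whole second after the job is handed in: Every shell present lies on the three studs of a nest, its centre within 5 mm of the nest's centre; the shaft is past 19.9 rad; the cap is up; the crank stands upright on its hub on the tray's floor, inside its walls; all at rest (((horizontal distance between shell0_mid and nest0 below 0.005 m and z of shell0_mid in the frame of nest0 between 0.0305 and 0.039 m) or (horizontal distance between shell0_mid and nest1 below 0.005 m and z of shell0_mid in the frame of nest1 between 0.0305 and 0.039 m) or (horizontal distance between shell0_mid and nest2 below 0.005 m and z of shell0_mid in the frame of nest2 between 0.0305 and 0.039 m)) and ((horizontal distance between shell1_mid and nest0 below 0.005 m and z of shell1_mid in the frame of nest0 between 0.0305 and 0.039 m) or (horizontal distance between shell1_mid and nest1 below 0.005 m and z of shell1_mid in the frame of nest1 between 0.0305 and 0.039 m) or (horizontal distance between shell1_mid and nest2 below 0.005 m and z of shell1_mid in the frame of nest2 between 0.0305 and 0.039 m)) and ((horizontal distance between shell2_mid and nest0 below 0.005 m and z of shell2_mid in the frame of nest0 between 0.0305 and 0.039 m) or (horizontal distance between shell2_mid and nest1 below 0.005 m and z of shell2_mid in the frame of nest1 between 0.0305 and 0.039 m) or (horizontal distance between shell2_mid and nest2 below 0.005 m and z of shell2_mid in the frame of nest2 between 0.0305 and 0.039 m)) and value of joint shaft above 19.9 rad and value of joint cap below 0.0015 m and x of crank in the frame of tray between -0.06 and 0.06 m and y of crank in the frame of tray between -0.045 and 0.045 m and z of crank in the frame of tray below 0.012 m and angle between crank's own z axis and vertical below 0.12 rad and linear speed of each of crank, shell0, shell1, shell2 below 0.02 m/s); the robot touches nothing.
It fails at once if the cap is pressed before the carriage is home (value of joint cap above 0.004 m and value of joint shaft below 19.5 rad).
It fails at once if the bowl, jar or brush is moved by more than 40 mm (distance of any of bowl, jar, brush from where it was at the start of the episode above 0.04 m).
Of shell0, shell1, shell2 only 2 to 3 are there at a start; the rules pass over those that are not, and their reading is None.
At some moment in a run one of shell0, shell1, shell2 may be knocked a few centimetres aside while the robot is not near it.
Once in a run the grip may slacken for a moment while it holds something.
It also fails if it takes over 210 s, if anything falls off the work surface, if the arm or the gripper's body presses on something with over 40 N, if the wrist force passes 120 N, or if a joint passes its speed limit or range.

## Working session

There is one attempt and no reset: what is moved stays moved. The work goes in short steps, Python scripts to look and compute and a tool call to move; the robot and the scene stay as the last step left them, time stands still between calls to the robot, and variables do not carry over. Pictures are saved under pics/ and viewed, at most 14 in all, crops included, and the job is handed in when it is done.

Besides the shell and the picture viewer there is one more tool, called after "Request:" as name(argument=value, ...), one argument or row to a line, values as JSON. apply_moves: Moves the arm, as the interface text tells. Shifts and turns lie within -1 to 1; 1 stands for 0.2 m of shift or 1.5 rad of turn. Its arguments: {"type":"object","properties":{"moves":{"type":"array","items":{"type":"array","items":{"type":"number","minimum":-1,"maximum":1}}},"grip_force":{"type":"number"}},"required":["moves"]}

```bash
mkdir -p pics; ls; cat > h.py <<'E'
import numpy as np, cv2
from scipy.spatial.transform import Rotation as R
from cell import env, viewer, boxes_of, masks_of
def rot(o):
    o=np.array(o,float)
    return o if o.shape==(3,3) else (R.from_euler('xyz',o,degrees=True).as_matrix() if o.size==3 else R.from_quat(o).as_matrix())
def K(c):
    f=200/np.tan(np.radians(c['fov_y'])/2); return f
def ray(c,px):
    f=K(c); d=np.array([(px[0]-c['cx'])/f,(px[1]-c['cy'])/f]); u=d.copy()
    for _ in range(30): u=d/(1+c['k1']*(u@u))
    v=rot(c['orientation'])@np.array([u[0],-u[1],-1]); return np.array(c['position']),v
def onz(c,px,z):
    p,v=ray(c,px); return p+v*(z-p[2])/v[2]
def proj(c,P):
    q=rot(c['orientation']).T@(np.array(P)-c['position']); u=np.array([q[0],-q[1]])/-q[2]
    u=u*(1+c['k1']*(u@u)); return u*K(c)+[c['cx'],c['cy']]
def snap(n,fn=None):
    c=viewer.get_calibration(n); im=viewer.read_camera(n)
    if fn: cv2.imwrite('pics/'+fn,im[:,:,::-1])
    return c,im
E
cat > a.py <<'E'
from h import *
o=env.get_obs(); print(o)
for n in ['top','side','wrist']:
    c,im=snap(n,n+'0.png'); print(n,c)
    for t in ['station','carriage','crank','crank_grip','tray','shaft_foot','cap_top','nest0','shell0','bowl','jar','brush']:
        r=boxes_of(n,t) if n!='wrist' else []
        print(t,[(np.round(b['location']).tolist(),round(b['conf'],2)) for b in r[:5]])
E
python3 a.py
```

```text
pics
{'time_s': 0.0, 'qpos': array([68.52992096, 18.44103984, -4.01544062, 83.17498174,  1.29361548,
       78.54025244, -3.259587  ]), 'joint_velocities': array([ 0.00719386,  0.03665107, -0.13292813,  0.08227712, -0.091755  ,
       -0.00597361,  0.01514189]), 'effort': array([-8.13379120e-04, -4.91292214e+01, -4.04678872e-01, -3.12529600e+01,
       -6.41090423e-02,  4.36675921e-02,  1.73954695e-04]), 'tool_pos': array([ 0.24616528, -0.60098562,  0.22143835]), 'tool_rot': array([-1.79888891e+02,  4.38282407e-03,  2.22798852e+01]), 'force': array([-0.33592698, -0.54833331,  0.62979341]), 'wrist_torque': array([-0.04630937,  0.00795696, -0.00953451]), 'grasp_force': 0.0, 'grip_width': 0.08707655947437742}
top {'fov_y': 43.71579390041651, 'cx': 314.0775288769562, 'cy': 202.0535404154279, 'k1': -0.02434287009309942, 'position': array([0.37222001, 0.04626834, 1.43507388]), 'orientation': array([  8.17755513,  -0.70579058, -88.50988359])}
station [([309.0, 189.0], 0.96)]
carriage [([335.0, 182.0], 0.71)]
crank [([460.0, 229.0], 0.91)]
crank_grip [([459.0, 224.0], 0.77), ([290.0, 129.0],
[... 914 characters left out ...]
.0], 0.43)]
shaft_foot [([240.0, 219.0], 0.69), ([346.0, 162.0], 0.63)]
cap_top [([287.0, 262.0], 0.44)]
nest0 [([306.0, 200.0], 0.81)]
shell0 [([363.0, 262.0], 0.97), ([394.0, 326.0], 0.97), ([342.0, 309.0], 0.93), ([283.0, 332.0], 0.84), ([401.0, 233.0], 0.7)]
bowl [([296.0, 133.0], 0.9)]
jar []
brush [([358.0, 372.0], 0.6)]
wrist {'fov_y': 59.10696825349014, 'cx': 319.37384527153876, 'cy': 191.26874082823866, 'k1': -0.07311140755560214, 'position': array([ 0.31000434, -0.57554572,  0.38444871]), 'orientation': array([-1.48089342e+01,  1.87613848e-02, -6.77127654e+01])}
station []
carriage []
crank []
crank_grip []
tray []
shaft_foot []
cap_top []
nest0 []
shell0 []
bowl []
jar []
brush []
```

View pics/top0.png

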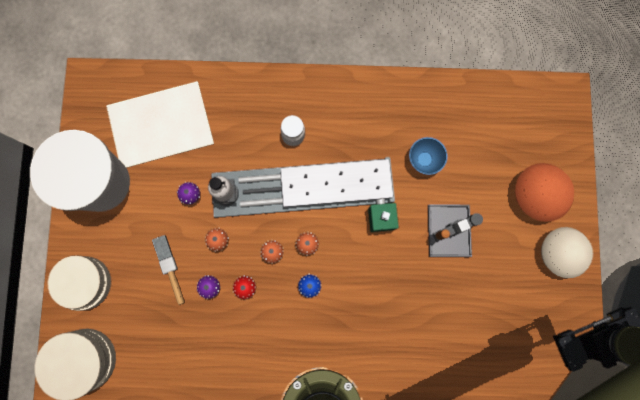

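View pics/side0.png

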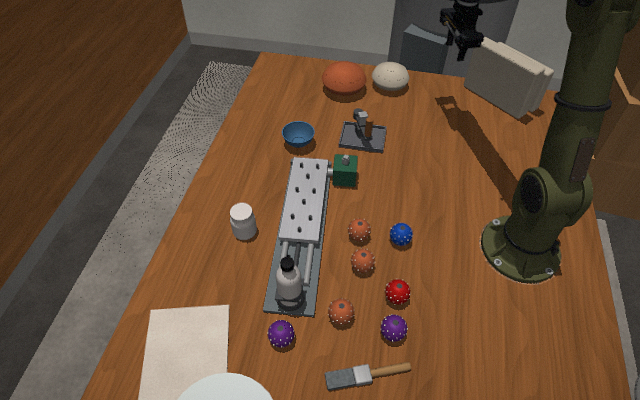

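The three terracotta shells are at top pixels (216,240), (272,252), (307,244). The look-alikes are purple (189,194) and (208,287), red (244,287) and blue (310,286). I'll take the terracotta ones and check them in a crop.

```bash
cat > b.py <<'E'
from h import *
from scipy.optimize import least_squares
im=cv2.imread('pics/top0.png'); c=viewer.get_calibration('top'); cs=viewer.get_calibration('side'); ims=cv2.imread('pics/side0.png')
cv2.imwrite('pics/crop1.png',cv2.resize(im[140:310,180:490],None,fx=2.55,fy=2.55,interpolation=cv2.INTER_CUBIC))
hsv=cv2.cvtColor(im,cv2.COLOR_BGR2HSV)
def ball(ca,p0):  # project ball silhouettes approx: centre
    return onz(ca,p0,.03)
for n,ca,I,ps in [('top',c,im,[(216,240),(272,252),(307,244)]),('side',cs,ims,[(342,312),(363,262),(360,229)])]:
    h=cv2.cvtColor(I,cv2.COLOR_BGR2HSV)
    for p in ps:
        x,y=p; w=h[y-16:y+17,x-16:x+17].astype(int); m=((w[...,0]<10)|(w[...,0]>174))&(w[...,1]>110)&(w[...,2]>60)
        m=m.astype(np.uint8); k,l,s,ce=cv2.connectedComponentsWithStats(m); j=1+np.argmax(s[1:,4]); b=s[j]
        q=(x-16+b[0]+(b[2]-1)/2,y-16+b[1]+(b[3]-1)/2); print(n,p,q,b[2:],onz(ca,q,.03).round(4))
# studs
g=cv2.cvtColor(im,cv2.COLOR_BGR2GRAY).astype(float)
pl=(hsv[...,2]>170)&(hsv[...,1]<40); pl[:150]=0; pl[212:]=0; pl[:,:280]=0; pl[:,395:]=0
hull=cv2.convexHull(cv2.findNonZero(pl.astype(np.uint8))); M=np.zeros(g.shape,np.uint8); cv2.fillConvexPoly(M,hull,1); M=cv2.erode(M,np.ones((3,3)))
k,l,s,ce=cv2.connectedComponentsWithStats(((g<120)&(M>0)).astype(np.uint8)); st=[ce[i] for i in range(1,k) if 3<s[i,4]<60]
print(np.round(st,1).tolist(), cv2.minAreaRect(hull))
for px,z in [((381,216),.07),((386,215),.096),((219,184),.186),((448,231),.016),((429,156),.03),((292,128),.09)]: print(px,z,onz(c,px,z).round(4))
E
python3 b.py
```

```text
top (216, 240) (np.float64(216.5), np.float64(239.5)) [ 22  22 350] [0.4605 0.3059 0.03  ]
top (272, 252) (np.float64(271.5), np.float64(251.5)) [ 22  22 340] [0.4311 0.15   0.03  ]
top (307, 244) (np.float64(306.5), np.float64(243.5)) [ 22  22 344] [0.4562 0.0525 0.03  ]
side (342, 312) (np.float64(341.0), np.float64(311.5)) [ 25  26 370] [0.4591 0.3067 0.03  ]
side (363, 262) (np.float64(362.0), np.float64(260.5)) [ 23  24 311] [0.4312 0.1497 0.03  ]
side (360, 229) (np.float64(358.5), np.float64(230.0)) [ 22  23 271] [0.456  0.0526 0.03  ]
[[375.3, 170.1], [340.5, 173.0], [305.1, 176.1], [361.0, 180.0], [281.0, 187.0], [325.8, 183.2], [290.5, 186.0], [377.3, 187.3], [342.2, 190.6], [306.6, 193.2]] ((335.9513854980469, 188.2698974609375), (51.75178527832031, 113.34838104248047), 86.18592071533203)
(381, 216) 0.07 [ 0.535  -0.1512  0.07  ]
(386, 215) 0.096 [ 0.535 -0.161  0.096]
(219, 184) 0.186 [0.5917 0.2783 0.186 ]
(448, 231) 0.016 [ 0.5034 -0.3519  0.016 ]
(429, 156) 0.03 [ 0.7186 -0.2953  0.03  ]
(292, 128) 0.09 [0.7725 0.1016 0.09  ]
```

View pics/crop1.png

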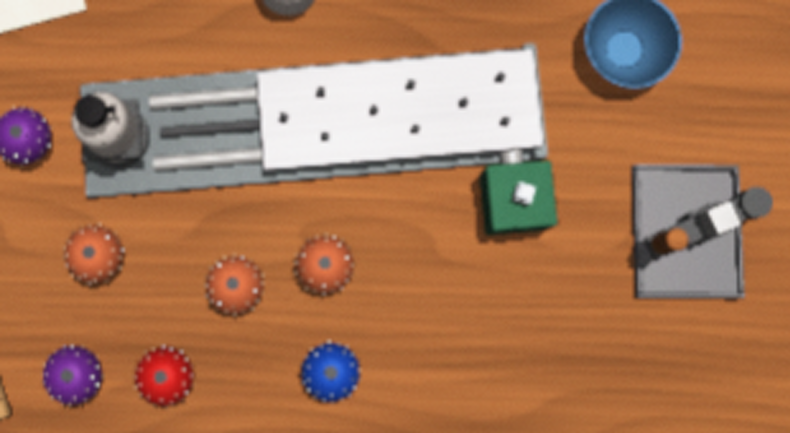

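Crop confirms: terracotta shells at crop (94,254), (234,284), (324,264); crank in its tray with the handle toward lower left, and nest studs visible. Next I fit the station.

```bash
cat >> h.py <<'E'
def tool_rows(t,yaw=None,o=None):
    """units for a target TCP (and yaw deg) from the present pose"""
    o=o or env.get_obs(); Rm=rot(o['tool_rot']); d=Rm.T@(np.array(t)-o['tool_pos'])/.2
    rv=[0,0,0]
    Rt=rot([180,0,o['tool_rot'][2] if yaw is None else yaw])
    rv=R.from_matrix(Rm.T@Rt).as_rotvec()/1.5
    return np.r_[d,rv].round(3).tolist()
def fitst(c,px,loc,z,x0):
    from scipy.optimize import least_squares
    def f(p):
        a=p[2]; M=np.array([[np.cos(a),-np.sin(a)],[np.sin(a),np.cos(a)]])
        return np.concatenate([proj(c,[*(M@l+p[:2]),z])-q for l,q in zip(loc,px)])
    s=least_squares(f,x0,loss='soft_l1'); return s.x,np.abs(f(s.x)).max()
S3=np.array([[0,29],[-25.1,-14.5],[25.1,-14.5]])/1e3
NEST=np.vstack([S3+[0,.1*(i-1)] for i in range(3)])
E
cat > c.py <<'E'
from h import *
c=viewer.get_calibration('top')
px=[[361,180],[377.3,187.3],[375.3,170.1],[325.8,183.2],[342.2,190.6],[340.5,173],[290.5,186],[306.6,193.2],[305.1,176.1]]
p,e=fitst(c,px,NEST,.059,[.6,0,0]); print(p,np.degrees(p[2]),e)
a=p[2]; u=np.array([-np.sin(a),np.cos(a)]); x=np.array([np.cos(a),np.sin(a)])
for i in range(3): print('nest',i,p[:2]+u*.1*(i-1))
cap=np.array([.5917,.2783]); sh=np.array([.535,-.161])
print('sta',(cap-u*.27), sh+x*.11+u*.17)
o=env.get_obs()
print(tool_rows([.4312,.15,.18],90))
print(tool_rows([.456,.0526,.18],94))
print(tool_rows([.460,.306,.18],94))
E
python3 c.py
```

```text
[ 0.62849528 -0.02581021  0.11455166] 6.56332658275086 0.3435274874553613
nest 0 [ 0.63992541 -0.12515482]
nest 1 [ 0.62849528 -0.02581021]
nest 2 [0.61706515 0.0735344 ]
sta [0.62256135 0.01006954] [0.62484785 0.02045898]
[2.28, -3.127, 0.212, -0.0, 0.0, -0.788]
[2.21, -2.629, 0.213, -0.0, 0.0, -0.835]
[2.709, -3.794, 0.212, -0.0, 0.0, -0.835]
```

Request:
apply_moves(
  moves=[
    [1, -1, 0, 0, 0, -0.863, 1],
    [1, -1, 0, 0, 0, -0.863, 1],
    [1, -1, 0, 0, 0, -0.863, 1],
    [1, -1, 0, 0, 0, -0.863, 1],
    [1, -1, 0, 0, 0, -0.863, 1],
    [1, -1, 0, 0, 0, -0.863, 1],
    [1, -1, 0, 0, 0, -0.863, 1],
    [1, -1, 0, 0, 0, -0.863, 1],
    [1, -1, 0, 0, 0, -0.863, 1],
    [1, -1, 0, 0, 0, -0.863, 1],
    [1, -1, 0, 0, 0, -0.863, 1],
  ],
  grip_force=15,
)

```text
time_s: 2.45
tool_pos: [0.3556, -0.3407, 0.2227]
tool_rot: [180.0, 0.0, 96.3]
force: [0.3, 0.5, 0.2]
grip_width: 0.0869
grasp_force: 0.0
```

Request:
apply_moves(
  moves=[
    [1, 0.35, 0.2, 0, 0, 0, 1],
    [1, 0.35, 0.2, 0, 0, 0, 1],
    [1, 0.35, 0.2, 0, 0, 0, 1],
    [1, 0.35, 0.2, 0, 0, 0, 1],
    [1, 0.35, 0.2, 0, 0, 0, 1],
  ],
)

```text
time_s: 2.95
tool_pos: [0.4033, -0.1288, 0.182]
tool_rot: [-180.0, -0.1, 96.7]
force: [0.3, -0.3, 0.2]
grip_width: 0.0868
grasp_force: 0.0
```

Request:
apply_moves(
  moves=[
    [0.8, 0.35, 0, 0, 0, 0, 1],
    [0.8, 0.35, 0, 0, 0, 0, 1],
    [0.8, 0.35, 0, 0, 0, 0, 1],
    [0.8, 0.35, 0, 0, 0, 0, 1],
    [0.8, 0.35, 0, 0, 0, 0, 1],
    [0.8, 0.35, 0, 0, 0, 0, 1],
  ],
)

```text
time_s: 3.55
tool_pos: [0.4542, 0.0327, 0.1825]
tool_rot: [-180.0, 0.0, 96.4]
force: [-0.8, -0.8, -0.8]
grip_width: 0.0868
grasp_force: 0.0
```

```bash
cat >> h.py <<'E'
def terra(n,z=.03,im=None,c=None,fn=None):
    """terracotta balls: centres at height z, with pixel and radius"""
    if im is None: c,im=snap(n,fn)
    h=cv2.cvtColor(im,cv2.COLOR_RGB2HSV).astype(int); m=(((h[...,0]<11)&(h[...,0]>3))&(h[...,1]>130)&(h[...,2]>70)).astype(np.uint8)
    m=cv2.morphologyEx(m,cv2.MORPH_CLOSE,np.ones((5,5)))
    out=[]
    for q in cv2.findContours(m,cv2.RETR_EXTERNAL,cv2.CHAIN_APPROX_NONE)[0]:
        if cv2.contourArea(q)<150: continue
        hu=cv2.convexHull(q); (x,y),r=cv2.minEnclosingCircle(hu)
        out.append(((round(x,1),round(y,1)),round(r,1),round(cv2.contourArea(hu)/(np.pi*r*r),2),onz(c,(x,y),z).round(4).tolist()))
    return out
E
cat > d.py <<'E'
from h import *
for r in terra('wrist',fn='w1.png'): print(r)
for b in boxes_of('wrist','shell0'): print(b)
print(tool_rows([.456,.0526,.02]))
for r in terra('top',): print(r)
E
python3 d.py
```

```text
((325.1, 155.1), 35.5, 0.97, [0.4562, 0.0529, 0.03])
((308.5, 35.1), 40.2, 0.9, [0.4307, 0.1521, 0.03])
{'location': [193.2, 150.7], 'conf': 0.81}
{'location': [306.4, 39.1], 'conf': 0.64}
[0.106, 0.022, 0.812, -0.0, 0.0, -0.0]
((271.8, 251.7), 11.5, 0.91, [0.4305, 0.1492, 0.03])
((216.5, 239.5), 11.5, 0.92, [0.4605, 0.3059, 0.03])
((541.9, 192.3), 32.0, 0.86, [0.6212, -0.6224, 0.03])
```

View pics/w1.png

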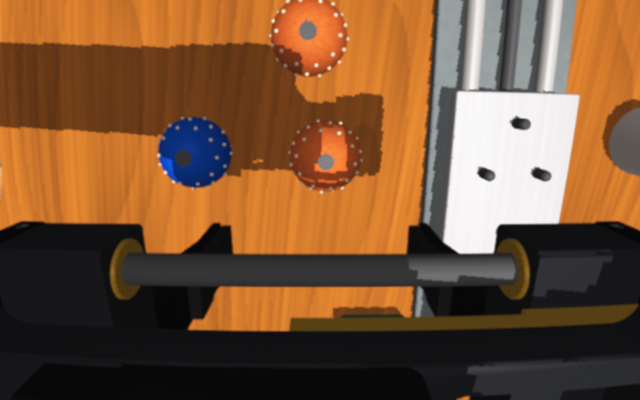

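Wrist view: target shell at (325,155), next one at (309,36), blue look-alike at (195,152). This agrees with the top camera to within 1 mm.

Request:
apply_moves(
  moves=[
    [0.106, 0.022, 0.2, 0, 0, 0, 1],
    [0.106, 0.022, 0.45, 0, 0, 0, 1],
    [0.106, 0.022, 0.7, 0, 0, 0, 1],
    [0.106, 0.022, 0.812, 0, 0, 0, 1],
    [0.106, 0.022, 0.812, 0, 0, 0, 1],
    [0.106, 0.022, 0.812, 0, 0, 0, 0.5],
    [0.106, 0.022, 0.812, 0, 0, 0, 0.5],
    [0.106, 0.022, 0.812, 0, 0, 0, 0.5],
    [0.106, 0.022, 0.812, 0, 0, 0, 0.5],
    [0.106, 0.022, 0.812, 0, 0, 0, 0.5],
    [0.106, 0.022, 0.812, 0, 0, 0, 0.5],
    [0.106, 0.022, 0.812, 0, 0, 0, 0.5],
    [0.106, 0.022, 0.5, 0, 0, 0, 0.5],
    [0.106, 0.022, 0.2, 0, 0, 0, 0.5],
    [0.106, 0.022, 0.2, 0, 0, 0, 0.5],
  ],
  grip_force=20,
)

```text
time_s: 5.2
tool_pos: [0.4583, 0.055, 0.1465]
tool_rot: [179.7, 0.1, 96.5]
force: [0.4, -1.6, -1.5]
grip_width: 0.0629
grasp_force: 20.0
```

```bash
python3 -c "
from h import *
print(tool_rows([.640,-.1255,.130],96.56),tool_rows([.640,-.1255,.071],96.56))"
```

```text
[-0.999, 0.8, 0.088, 0.004, 0.001, -0.001] [-0.999, 0.799, 0.383, 0.004, 0.001, -0.001]
```

Request:
apply_moves(
  moves=[
    [-0.3, 0.25, 0.05, 0, 0, 0, 0.5],
    [-0.6, 0.5, 0.05, 0, 0, 0, 0.5],
    [-0.9, 0.7, 0.05, 0, 0, 0, 0.5],
    [-0.999, 0.8, 0.088, 0, 0, 0, 0.5],
    [-0.999, 0.8, 0.088, 0, 0, 0, 0.5],
    [-0.999, 0.8, 0.2, 0, 0, 0, 0.5],
    [-0.999, 0.8, 0.3, 0, 0, 0, 0.5],
    [-0.999, 0.8, 0.38, 0, 0, 0, 0.5],
    [-0.999, 0.8, 0.38, 0, 0, 0, 0.5],
    [-0.999, 0.8, 0.38, 0, 0, 0, 0.5],
  ],
)

```text
time_s: 6.2
tool_pos: [0.6404, -0.1246, 0.0678]
tool_rot: [179.6, -0.0, 96.5]
force: [5.9, 2.3, 0.8]
grip_width: 0.0624
grasp_force: 20.0
```

Request:
apply_moves(
  moves=[
    [0, 0, 0, 0, 0, 0, 0.8],
    [0, 0, 0, 0, 0, 0, 1],
    [0, 0, 0, 0, 0, 0, 1],
    [0, 0, 0, 0, 0, 0, 1],
    [0, 0, 0, 0, 0, 0, 1],
    [0, 0, -0.2, 0, 0, 0, 1],
    [0, 0, -0.45, 0, 0, 0, 1],
    [-0.1, 0, -0.6, 0, 0, 0, 1],
    [-0.1, 0, -0.6, 0, 0, 0, 1],
    [-0.1, 0, -0.6, 0, 0, 0, 1],
  ],
)

```text
time_s: 7.2
tool_pos: [0.64, -0.1469, 0.1869]
tool_rot: [180.0, 0.0, 96.4]
force: [-0.5, 0.6, -0.4]
grip_width: 0.0867
grasp_force: 0.0
```

```bash
cat > e.py <<'E'
from h import *
for n in ['wrist','top','side']:
    c,im=snap(n,'e_%s.png'%n)
    print(n,'at .08',terra(n,.08,im,c)); print('  at .03',[r[3] for r in terra(n,.03,im,c)])
print(env.get_obs()['tool_pos'],tool_rows([.431,.150,.15],96.56))
E
python3 e.py
```

```text
wrist at .08 [((325.1, 161.5), 40.7, 0.97, [0.641, -0.1247, 0.08])]
  at .03 [[0.6428, -0.1334, 0.03]]
top at .08 [((271.6, 251.6), 11.4, 0.9, [0.4286, 0.1459, 0.08]), ((216.5, 239.4), 11.5, 0.92, [0.4576, 0.2966, 0.08]), ((372.8, 176.6), 10.9, 0.76, [0.6432, -0.1262, 0.08]), ((543.7, 192.2), 30.4, 0.93, [0.6129, -0.6039, 0.08])]
  at .03 [[0.4307, 0.1496, 0.03], [0.4608, 0.3059, 0.03], [0.6531, -0.1326, 0.03], [0.6218, -0.6279, 0.03]]
side at .08 [((340.5, 311.1), 13.1, 0.91, [0.4583, 0.3305, 0.08]), ((362.0, 262.4), 13.7, 0.73, [0.4294, 0.1871, 0.08]), ((307.6, 159.0), 13.2, 0.65, [0.6463, -0.1402, 0.08]), ((344.2, 78.7), 21.1, 0.74, [0.6096, -0.5687, 0.08])]
  at .03 [[0.4606, 0.306, 0.03], [0.4303, 0.1554, 0.03], [0.6581, -0.1883, 0.03], [0.6195, -0.6384, 0.03]]
[ 0.63887464 -0.14531351  0.18468507] [1.584, -0.865, 0.178, -0.002, -0.001, -0.001]
```

View pics/e_wrist.png

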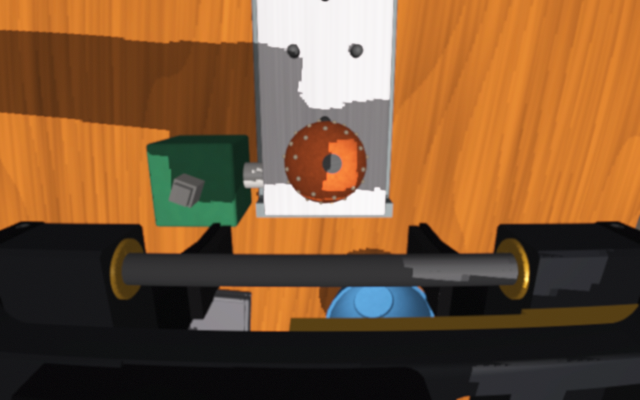

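Shell sits in nest 0 at wrist (325,161), 1 mm from the computed centre. The shaft is at (187,188). Next, shell B.

Request:
apply_moves(
  moves=[
    [0.25, -0.15, 0, 0, 0, 0, 1],
    [0.5, -0.3, 0, 0, 0, 0, 1],
    [0.75, -0.42, 0, 0, 0, 0, 1],
    [0.98, -0.55, 0, 0, 0, 0, 1],
    [0.98, -0.55, 0, 0, 0, 0, 1],
  ],
)

```text
time_s: 7.85
tool_pos: [0.505, 0.0411, 0.1851]
tool_rot: [-179.8, -0.0, 96.8]
force: [1.0, 0.4, -0.6]
grip_width: 0.0867
grasp_force: 0.0
```

```bash
cat > f.py <<'E'
from h import *
for r in terra('wrist'): print(r)
print(tool_rows([.431,.150,.02],96.56))
E
python3 f.py
```

```text
((250.1, 38.2), 40.1, 0.9, [0.4312, 0.153, 0.03])
[0.571, -0.293, 0.829, -0.003, -0.001, 0.005]
```

Request:
apply_moves(
  moves=[
    [0.25, -0.15, 0.1, 0, 0, 0, 1],
    [0.5, -0.293, 0.25, 0, 0, 0, 1],
    [0.573, -0.293, 0.4, 0, 0, 0, 1],
    [0.573, -0.293, 0.6, 0, 0, 0, 1],
    [0.573, -0.293, 0.8, 0, 0, 0, 1],
    [0.573, -0.293, 0.825, 0, 0, 0, 1],
    [0.573, -0.293, 0.825, 0, 0, 0, 0.5],
    [0.573, -0.293, 0.825, 0, 0, 0, 0.5],
    [0.573, -0.293, 0.825, 0, 0, 0, 0.5],
    [0.573, -0.293, 0.825, 0, 0, 0, 0.5],
    [0.573, -0.293, 0.825, 0, 0, 0, 0.5],
    [0.573, -0.293, 0.825, 0, 0, 0, 0.5],
    [0.573, -0.293, 0.825, 0, 0, 0, 0.5],
    [0.573, -0.293, 0.5, 0, 0, 0, 0.5],
    [0.573, -0.293, 0.2, 0, 0, 0, 0.5],
    [0.573, -0.293, 0.2, 0, 0, 0, 0.5],
    [0.573, -0.293, 0.2, 0, 0, 0, 0.5],
  ],
)

```text
time_s: 9.6
tool_pos: [0.4408, 0.1442, 0.1506]
tool_rot: [179.5, 0.1, 96.4]
force: [0.2, -0.3, -2.7]
grip_width: 0.0622
grasp_force: 19.9
```

```bash
python3 -c "
from h import *
print(tool_rows([.629,-.0257,.130],96.56),tool_rows([.629,-.0257,.072],96.56))"
```

```text
[-0.949, 0.839, 0.113, 0.006, 0.001, -0.002] [-0.948, 0.837, 0.403, 0.006, 0.001, -0.002]
```

Request:
apply_moves(
  moves=[
    [-0.3, 0.25, 0, 0, 0, 0, 0.5],
    [-0.5, 0.42, 0, 0, 0, 0, 0.5],
    [-0.5, 0.42, 0, 0, 0, 0, 0.5],
    [-0.5, 0.42, 0, 0, 0, 0, 0.5],
  ],
)

```text
time_s: 10.0
tool_pos: [0.5343, 0.0485, 0.1445]
tool_rot: [-179.9, -0.0, 96.0]
force: [0.3, -0.0, -1.7]
grip_width: 0.0628
grasp_force: 19.9
```

```bash
python3 -c "
from h import *
print(tool_rows([.629,-.0257,.130],96.56),tool_rows([.629,-.0257,.072],96.56))"
```

```text
[-0.418, 0.432, 0.072, -0.001, -0.0, -0.006] [-0.419, 0.432, 0.362, -0.001, -0.0, -0.006]
```

Request:
apply_moves(
  moves=[
    [-0.25, 0.25, 0.05, 0, 0, -0.003, 0.5],
    [-0.418, 0.432, 0.07, 0, 0, -0.003, 0.5],
    [-0.418, 0.432, 0.07, 0, 0, -0.003, 0.5],
    [-0.418, 0.432, 0.2, 0, 0, -0.003, 0.5],
    [-0.418, 0.432, 0.3, 0, 0, -0.003, 0.5],
    [-0.418, 0.432, 0.35, 0, 0, -0.003, 0.5],
    [-0.418, 0.432, 0.35, 0, 0, -0.003, 0.5],
    [-0.418, 0.432, 0.35, 0, 0, -0.003, 0.5],
  ],
)

```text
time_s: 10.8
tool_pos: [0.6253, -0.0237, 0.0757]
tool_rot: [-179.7, 0.3, 96.6]
force: [-4.8, -7.6, 5.0]
grip_width: 0.0626
grasp_force: 20.1
```

Request:
apply_moves(
  moves=[
    [-0.01, 0, -0.02, 0, 0, 0, 0.5],
    [-0.015, 0, 0, 0, 0, 0, 0.5],
    [-0.015, 0, 0.01, 0, 0, 0, 0.5],
    [-0.015, 0, 0.01, 0, 0, 0, 0.5],
  ],
)

```text
time_s: 11.2
tool_pos: [0.6283, -0.0243, 0.0751]
tool_rot: [180.0, 0.2, 96.7]
force: [-2.1, -4.6, 6.2]
grip_width: 0.0622
grasp_force: 20.0
```

Forces are small and it is within 2 mm of the nest. Release.

Request:
apply_moves(
  moves=[
    [0, 0, 0, 0, 0, 0, 0.8],
    [0, 0, 0, 0, 0, 0, 1],
    [0, 0, 0, 0, 0, 0, 1],
    [0, 0, 0, 0, 0, 0, 1],
    [0, 0, 0, 0, 0, 0, 1],
    [0, 0, -0.2, 0, 0, 0, 1],
    [0, 0, -0.45, 0, 0, 0, 1],
    [-0.1, 0, -0.55, 0, 0, 0, 1],
    [-0.1, 0, -0.55, 0, 0, 0, 1],
    [-0.1, 0, -0.55, 0, 0, 0, 1],
  ],
)

```text
time_s: 12.2
tool_pos: [0.63, -0.0429, 0.1842]
tool_rot: [-180.0, 0.0, 96.6]
force: [-1.1, -0.6, -0.3]
grip_width: 0.0869
grasp_force: 0.0
```

```bash
cat > e.py <<'E'
from h import *
for n in ['wrist','top']:
    c,im=snap(n,'e2_%s.png'%n)
    print(n,'at .08',terra(n,.08,im,c)); print('  at .03',[r[3] for r in terra(n,.03,im,c)])
print(env.get_obs()['tool_pos'],tool_rows([.459,.306,.15],96.56))
E
python3 e.py
```

```text
wrist at .08 [((322.0, 289.0), 36.1, 0.48, [0.6414, -0.1287, 0.08]), ((323.0, 167.4), 40.7, 0.98, [0.6298, -0.0248, 0.08])]
  at .03 [[0.6452, -0.1578, 0.03], [0.6315, -0.0343, 0.03]]
top at .08 [((216.5, 239.4), 11.5, 0.9, [0.4575, 0.2967, 0.08]), ((544.1, 191.7), 30.3, 0.93, [0.6142, -0.6049, 0.08])]
  at .03 [[0.4607, 0.3059, 0.03], [0.6231, -0.6289, 0.03]]
[ 0.62912348 -0.04175626  0.18284591] [1.827, -0.64, 0.168, -0.002, -0.001, 0.002]
```

Request:
apply_moves(
  moves=[
    [0.15, -0.2, 0, 0, 0, 0, 1],
    [0.35, -0.4, 0, 0, 0, 0, 1],
    [0.55, -0.6, 0, 0, 0, -0.1, 1],
    [0.75, -0.72, 0, 0, 0, -0.2, 1],
    [0.95, -0.75, 0, 0, 0, -0.3, 1],
    [0.95, -0.75, 0, 0, 0, -0.4, 1],
    [0.95, -0.75, 0, 0, 0, -0.447, 1],
    [0.95, -0.75, 0, 0, 0, -0.447, 1],
  ],
)

```text
time_s: 13.1
tool_pos: [0.4577, 0.1293, 0.1833]
tool_rot: [-179.9, -0.1, 135.2]
force: [0.3, -0.1, 0.4]
grip_width: 0.0868
grasp_force: 0.0
```

```bash
cat > f.py <<'E'
from h import *
for r in terra('wrist'): print(r)
print(env.get_obs()['tool_rot'],tool_rows([.4605,.306,.02],135),tool_rows([.4605,.306,.17],135))
E
python3 f.py
```

```text
((471.0, 33.4), 41.7, 0.85, [0.4585, 0.3084, 0.03])
[-1.79918303e+02 -7.52022357e-02  1.35079426e+02] [0.615, 0.637, 0.817, -0.001, -0.001, 0.001] [0.616, 0.636, 0.067, -0.001, -0.001, 0.001]
```

Request:
apply_moves(
  moves=[
    [0.2, 0.2, 0, 0, 0, 0, 1],
    [0.4, 0.42, 0, 0, 0, 0, 1],
    [0.616, 0.636, 0.1, 0, 0, 0, 1],
    [0.616, 0.636, 0.3, 0, 0, 0, 1],
    [0.616, 0.636, 0.5, 0, 0, 0, 1],
    [0.616, 0.636, 0.7, 0, 0, 0, 1],
    [0.616, 0.636, 0.815, 0, 0, 0, 1],
    [0.616, 0.636, 0.815, 0, 0, 0, 1],
    [0.616, 0.636, 0.815, 0, 0, 0, 0.5],
    [0.616, 0.636, 0.815, 0, 0, 0, 0.5],
    [0.616, 0.636, 0.815, 0, 0, 0, 0.5],
    [0.616, 0.636, 0.815, 0, 0, 0, 0.5],
    [0.616, 0.636, 0.815, 0, 0, 0, 0.5],
    [0.616, 0.636, 0.815, 0, 0, 0, 0.5],
    [0.616, 0.636, 0.815, 0, 0, 0, 0.5],
    [0.616, 0.636, 0.5, 0, 0, 0, 0.5],
    [0.616, 0.636, 0.2, 0, 0, 0, 0.5],
    [0.4, 0.4, 0.1, 0, 0, 0.2, 0.5],
    [0.2, 0.2, 0.1, 0, 0, 0.4, 0.5],
    [0.0, 0.0, 0.1, 0, 0, 0.447, 0.5],
  ],
)

```text
time_s: 15.15
tool_pos: [0.4592, 0.1647, 0.1631]
tool_rot: [179.9, 0.0, 109.1]
force: [2.2, -1.0, -2.1]
grip_width: 0.0622
grasp_force: 20.0
```

Request:
apply_moves(
  moves=[
    [0, 0, 0, 0, 0, 0, 0.5],
    [0, 0, 0, 0, 0, 0, 0.5],
    [0, 0, 0, 0, 0, 0, 0.5],
  ],
)

```text
time_s: 15.45
tool_pos: [0.4586, 0.1663, 0.1619]
tool_rot: [-180.0, -0.0, 109.4]
force: [0.7, -0.1, -2.1]
grip_width: 0.0626
grasp_force: 20.0
```

```bash
python3 -c "
from h import *
print(tool_rows([.6175,.0740,.140],96.56),tool_rows([.6175,.0740,.074],96.56)); print(env.get_obs()['tool_rot'])"
```

```text
[-0.7, 0.596, 0.109, -0.0, -0.0, 0.15] [-0.7, 0.596, 0.439, -0.0, -0.0, 0.15]
[-1.79984981e+02 -2.68019337e-02  1.09444427e+02]
```

Request:
apply_moves(
  moves=[
    [-0.2, 0.15, 0.1, 0, 0, 0.075, 0.5],
    [-0.4, 0.35, 0.1, 0, 0, 0.15, 0.5],
    [-0.6, 0.5, 0.1, 0, 0, 0.15, 0.5],
    [-0.7, 0.596, 0.1, 0, 0, 0.15, 0.5],
    [-0.7, 0.596, 0.1, 0, 0, 0.15, 0.5],
    [-0.7, 0.596, 0.2, 0, 0, 0.15, 0.5],
    [-0.7, 0.596, 0.3, 0, 0, 0.15, 0.5],
    [-0.7, 0.596, 0.39, 0, 0, 0.15, 0.5],
    [-0.7, 0.596, 0.42, 0, 0, 0.15, 0.5],
    [-0.7, 0.596, 0.42, 0, 0, 0.15, 0.5],
    [-0.7, 0.596, 0.42, 0, 0, 0.15, 0.5],
  ],
)

```text
time_s: 16.55
tool_pos: [0.6184, 0.0734, 0.0787]
tool_rot: [179.9, -0.0, 96.5]
force: [0.4, 0.2, -0.6]
grip_width: 0.0624
grasp_force: 20.0
```

No contact yet; lower it 6 mm, then release.

Request:
apply_moves(
  moves=[
    [-0.002, -0.003, 0.02, 0, 0, 0, 0.5],
    [-0.002, -0.003, 0.03, 0, 0, 0, 0.5],
    [-0.002, -0.003, 0.03, 0, 0, 0, 0.5],
    [-0.002, -0.003, 0.03, 0, 0, 0, 0.8],
    [-0.002, -0.003, 0.03, 0, 0, 0, 1],
    [-0.002, -0.003, 0.03, 0, 0, 0, 1],
    [-0.002, -0.003, 0.03, 0, 0, 0, 1],
    [-0.002, -0.003, 0.03, 0, 0, 0, 1],
    [0, 0, -0.2, 0, 0, 0, 1],
    [0, 0, -0.45, 0, 0, 0, 1],
    [-0.2, 0, -0.6, 0, 0, 0, 1],
    [-0.2, 0, -0.6, 0, 0, 0, 1],
    [-0.2, 0, -0.6, 0, 0, 0, 1],
  ],
)

```text
time_s: 17.85
tool_pos: [0.6229, 0.0313, 0.1986]
tool_rot: [179.9, 0.0, 96.3]
force: [-0.7, 0.0, -0.9]
grip_width: 0.0869
grasp_force: 0.0
```

```bash
cat > e.py <<'E'
from h import *
for n in ['wrist','top']:
    c,im=snap(n,'e3_%s.png'%n)
    print(n,'at .08',terra(n,.08,im,c))
print(env.get_obs()['tool_pos'],tool_rows([.535,-.23,.25],96.56))
E
python3 e.py
```

```text
wrist at .08 [((321.0, 248.0), 35.5, 0.59, [0.6297, -0.0237, 0.08]), ((321.0, 132.9), 40.1, 0.97, [0.6188, 0.0739, 0.08])]
top at .08 [((299.0, 182.5), 10.7, 0.59, [0.6207, 0.0777, 0.08]), ((372.8, 177.0), 10.8, 0.9, [0.6418, -0.1261, 0.08]), ((543.4, 192.4), 30.5, 0.92, [0.6122, -0.6029, 0.08])]
[0.62160416 0.03351403 0.19707189] [-1.26, -0.58, -0.264, -0.001, -0.0, -0.001]
```

All three shells are seated. Now look at the shaft, then the crank.

Request:
apply_moves(
  moves=[
    [-0.25, -0.15, -0.1, 0, 0, 0, 1],
    [-0.5, -0.3, -0.1, 0, 0, 0, 1],
    [-0.75, -0.45, -0.1, 0, 0, 0, 1],
    [-1, -0.53, -0.1, 0, 0, 0, 1],
    [-1, -0.53, -0.1, 0, 0, 0, 1],
    [-1, -0.53, -0.1, 0, 0, 0, 1],
    [-1, -0.53, -0.1, 0, 0, 0, 1],
  ],
)

```text
time_s: 18.65
tool_pos: [0.539, -0.1769, 0.217]
tool_rot: [-179.9, -0.1, 96.4]
force: [0.4, 1.7, 0.5]
grip_width: 0.0869
grasp_force: 0.0
```

```bash
cat > g.py <<'E'
from h import *
c,im=snap('wrist','shaft.png')
for b in boxes_of('wrist','shaft_foot'): print(b, onz(c,b['location'],.08))
e=proj(c,[.535,-.161,.096]); print(e)
x,y=np.clip(e.astype(int),90,[550,310])
cv2.imwrite('pics/shaft_c.png',cv2.resize(im[y-75:y+75,x-90:x+90,::-1],None,fx=4,fy=4,interpolation=cv2.INTER_CUBIC)); print(x-90,y-75)
c,im=snap('top','top2.png')
cv2.imwrite('pics/tray_c.png',cv2.resize(im[195:265,420:490,::-1],None,fx=8,fy=8,interpolation=cv2.INTER_CUBIC))
E
python3 g.py
```

```text
{'location': [319.7, 163.2], 'conf': 0.76} [ 0.53645649 -0.16152547  0.08      ]
{'location': [445.7, 132.0], 'conf': 0.35} [ 0.639639   -0.12259352  0.08      ]
[317.99300422 165.83805423]
227 90
```

View pics/shaft_c.png

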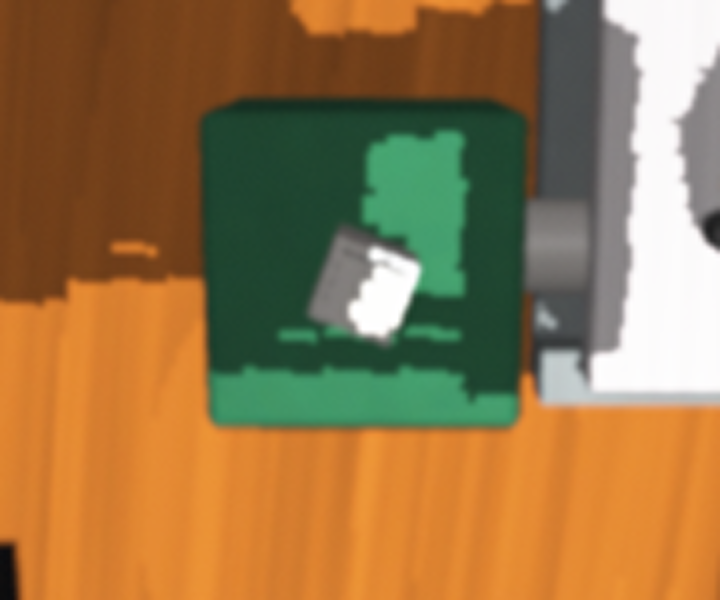

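Crop shows the lead-in square, rotated about 23° clockwise in the image, centred near wrist pixel (318,162). I'll fit it and move over to the tray.

```bash
cat > i.py <<'E'
from h import *
from scipy.optimize import minimize
o=env.get_obs(); c=viewer.get_calibration('wrist'); im=cv2.imread('pics/shaft.png')
h=cv2.cvtColor(im,cv2.COLOR_BGR2HSV); sat=h[...,1]
m=np.zeros(sat.shape,np.uint8); m[140:185,298:340]=(sat[140:185,298:340]<60); k,l,s,ce=cv2.connectedComponentsWithStats(m)
j=l[162,319] or 1+np.argmax(s[1:,4]); m=(l==j).astype(np.uint8); hu=cv2.convexHull(cv2.findNonZero(m)); M=np.zeros((800,800),np.uint8)
ox,oy=280,122
cv2.fillConvexPoly(M,((hu.reshape(-1,2)-[ox,oy]+.5)*10).astype(np.int32),1); print(s[j])
def mod(p):
    x,y,a=p[0],p[1],p[2]; pts=[]
    for w,z in [(.009,.070),(.009,.090),(.007,.096)]:
        for t in range(4):
            b=a+np.pi/4+t*np.pi/2; r=w*2**.5; pts.append(proj(c,[x+r*np.cos(b),y+r*np.sin(b),z]))
    H=cv2.convexHull(((np.array(pts)-[ox,oy]+.5)*10).astype(np.float32)); I=np.zeros_like(M); cv2.fillConvexPoly(I,H.astype(np.int32),1); return I
f=lambda p:-((mod(p*[.001,.001,.1])&M).sum()/(mod(p*[.001,.001,.1])|M).sum())
best=min((minimize(f,[535.5,-161.5,a*10],method='Nelder-Mead',options=dict(initial_simplex=[[535.5,-161.5,a*10],[538,-161.5,a*10],[535.5,-159,a*10],[535.5,-161.5,a*10+1.5]])) for a in (-.3,-.1,-.5)),key=lambda r:r.fun)
print(best.x,np.degrees(best.x[2]*.1),best.fun)
print(tool_rows([.503,-.375,.24],96.56))
E
python3 i.py
```

```text
[304 146  28  31 578]
[ 535.32803918 -157.96160896   -2.67497252] -15.326463567469306 -0.9359973728330193
[-0.972, -0.3, -0.113, -0.0, -0.001, 0.001]
```

Request:
apply_moves(
  moves=[
    [-0.25, -0.1, -0.1, 0, 0, 0, 1],
    [-0.5, -0.2, -0.1, 0, 0, 0, 1],
    [-0.75, -0.25, -0.1, 0, 0, 0, 1],
    [-0.96, -0.3, -0.1, 0, 0, 0, 1],
    [-0.96, -0.3, -0.1, 0, 0, 0, 1],
    [-0.96, -0.3, -0.1, 0, 0, 0, 1],
    [-0.96, -0.3, -0.1, 0, 0, 0, 1],
  ],
)

```text
time_s: 19.5
tool_pos: [0.503, -0.3724, 0.238]
tool_rot: [180.0, -0.1, 96.7]
force: [0.4, 1.1, -0.5]
grip_width: 0.0867
grasp_force: 0.0
```

```bash
cat > j.py <<'E'
from h import *
print(env.get_obs()['tool_pos'])
c,im=snap('wrist','tray.png'); 
for t in ['crank','crank_grip','tray']:
    for b in boxes_of('wrist',t): print(t,b)
E
python3 j.py
```

```text
[ 0.50296597 -0.37235023  0.23804037]
crank {'location': [326.1, 164.4], 'conf': 0.73}
crank_grip {'location': [328.0, 162.5], 'conf': 0.91}
tray {'location': [337.1, 140.9], 'conf': 0.6}
tray {'location': [491.1, 4.4], 'conf': 0.22}
```

View pics/tray.png

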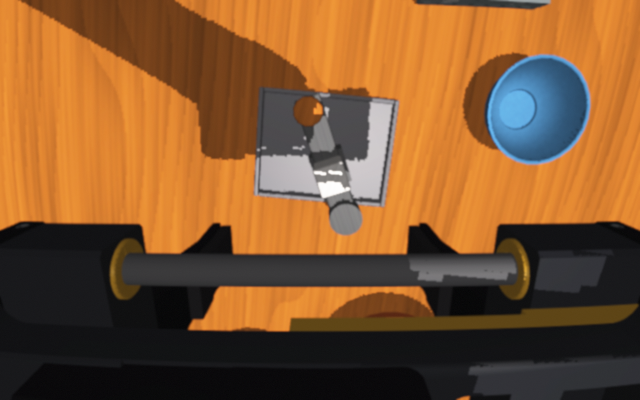

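```bash
cat > k.py <<'E'
from h import *
c=viewer.get_calibration('wrist'); im=cv2.imread('pics/tray.png')
print(sum(map(abs,tool_rows([.503,-.375,.24]))))
H=onz(c,(308,111),.122); W=onz(c,(345.5,217.5),.062)
d=(H-W)[:2]; L=np.hypot(*d); u=d/L; print('H',H,'W',W,'L (115)',L,'yaw',np.degrees(np.arctan2(u[1],u[0])),'origin',H[:2]-.065*u,W[:2]+.05*u)
T=[onz(c,p,z) for p,z in [((264,88),.016),((398,100),.016),((383,206),.016),((255,195),.016)]]
print('tray',np.mean(T,0),[round(float(np.hypot(*(T[i]-T[i-1])[:2])),4) for i in range(4)], np.degrees(np.arctan2(*(T[0]-T[1])[[1,0]])))
cv2.imwrite('pics/tray_z.png',cv2.resize(im[75:245,240:410],None,fx=3.5,fy=3.5,interpolation=cv2.INTER_CUBIC))
E
python3 k.py
```

```text
0.017
H [ 0.48595589 -0.31480109  0.122     ] W [ 0.53346633 -0.41754799  0.062     ] L (115) 0.11319967795300573 yaw 114.81594333757008 origin [ 0.5132367  -0.37379904] [ 0.51248109 -0.37216495]
tray [ 0.50611927 -0.35718019  0.016     ] [0.1179, 0.1425, 0.1184, 0.1462] -178.26200226274068
```

View pics/tray_z.png

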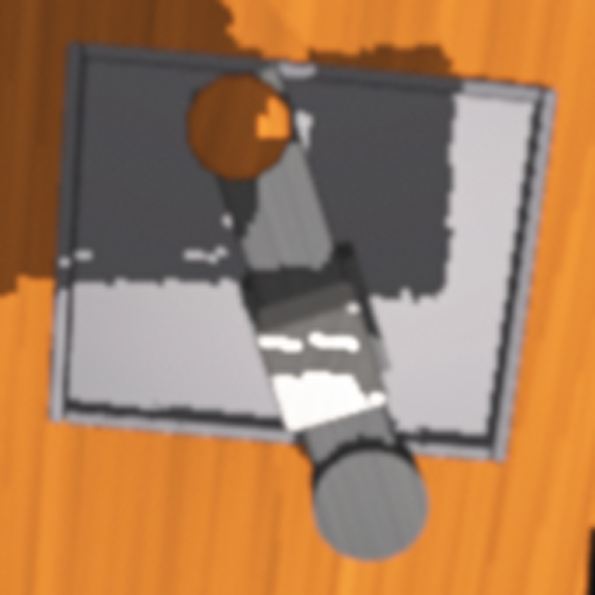

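The crank's handle is at (308,111), counterweight at (346,218) and block between them; yaw is 115° with its origin at (0.513,-0.373).

Request:
apply_moves(
  moves=[
    [-0.011, 0.049, 0, 0, 0, -0.1, 1],
    [-0.011, 0.049, 0.1, 0, 0, -0.2, 1],
    [-0.011, 0.049, 0.2, 0, 0, -0.213, 1],
    [-0.011, 0.049, 0.4, 0, 0, -0.213, 1],
    [-0.011, 0.049, 0.6, 0, 0, -0.213, 1],
    [-0.011, 0.049, 0.75, 0, 0, -0.213, 1],
    [-0.011, 0.049, 0.85, 0, 0, -0.213, 1],
    [-0.011, 0.049, 0.905, 0, 0, -0.213, 1],
    [-0.011, 0.049, 0.905, 0, 0, -0.213, 1],
    [-0.011, 0.049, 0.905, 0, 0, -0.213, 1],
  ],
)

```text
time_s: 20.7
tool_pos: [0.5123, -0.3764, 0.0583]
tool_rot: [180.0, 0.1, 114.8]
force: [0.4, 0.3, 0.7]
grip_width: 0.0867
grasp_force: 0.0
```

Request:
apply_moves(
  moves=[
    [0, 0, 0, 0, 0, 0, 0.1],
    [0, 0, 0, 0, 0, 0, 0.1],
    [0, 0, 0, 0, 0, 0, 0.1],
    [0, 0, 0, 0, 0, 0, 0.1],
    [0, 0, 0, 0, 0, 0, 0.1],
    [0, 0, 0, 0, 0, 0, 0.1],
    [0, 0, 0, 0, 0, 0, 0.1],
    [0, 0, 0, 0, 0, 0, 0.1],
    [0, 0, 0, 0, 0, 0, 0.1],
    [0, 0, 0, 0, 0, 0, 0.1],
    [0, 0, 0, 0, 0, 0, 0.1],
    [0, 0, 0, 0, 0, 0, 0.1],
  ],
  grip_force=40,
)

```text
time_s: 21.9
tool_pos: [0.5123, -0.376, 0.0574]
tool_rot: [179.9, 0.0, 114.8]
force: [2.5, 0.9, 1.9]
grip_width: 0.028
grasp_force: 39.7
```

Request:
apply_moves(
  moves=[
    [0, 0, -0.1, 0, 0, 0, 0.1],
    [0, 0, -0.25, 0, 0, 0, 0.1],
    [0, 0, -0.5, 0, 0, 0, 0.1],
    [0, 0, -0.7, 0, 0, 0, 0.1],
    [0, 0, -0.7, 0, 0, 0, 0.1],
    [0, 0, -0.7, 0, 0, 0, 0.1],
  ],
)

```text
time_s: 22.5
tool_pos: [0.5102, -0.3768, 0.1964]
tool_rot: [-179.9, -0.0, 114.7]
force: [0.3, 0.1, -5.0]
grip_width: 0.0278
grasp_force: 39.6
```

```bash
cat > l.py <<'E'
from h import *
o=env.get_obs(); c,im=snap('wrist','held.png'); Rm=rot(o['tool_rot'])
print(o['tool_pos'],o['tool_rot'],o['grip_width'])
for dx in (-.003,0,.003):
    P=o['tool_pos']+Rm@np.array([dx+.065,0,-.065]); print(dx,proj(c,P))
h=cv2.cvtColor(im,cv2.COLOR_RGB2HSV).astype(int); m=((h[...,0]>3)&(h[...,0]<20)&(h[...,1]>150)&(h[...,2]<190)).astype(np.uint8)
print(tool_rows([.5353,-.158,.19],74.7,o))
E
python3 l.py
```

```text
[ 0.51020039 -0.37677792  0.19638416] [-1.79867701e+02 -3.40697100e-02  1.14705235e+02] 0.027789948763125294
-0.003 [323.22383448 127.71712855]
0 [323.25314711 116.51284109]
0.003 [323.28227182 105.16048028]
[0.941, 0.571, 0.031, -0.002, 0.0, 0.465]
```

View pics/held.png

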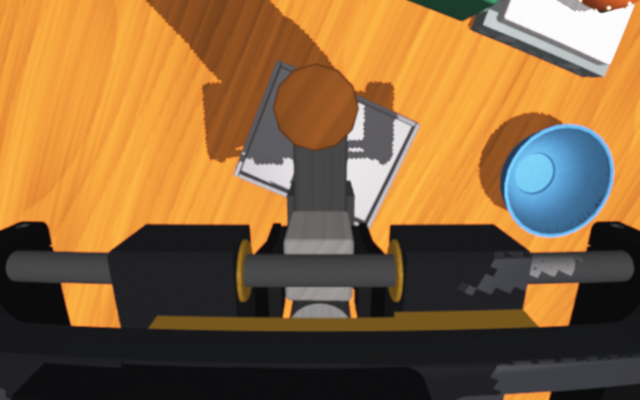

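Handle top disc is at (316,107), so the crank sits about 2.4 mm forward along tool x. Now carry it over the shaft.

Request:
apply_moves(
  moves=[
    [0.15, 0.1, 0, 0, 0, 0.08, 0.1],
    [0.35, 0.2, 0, 0, 0, 0.17, 0.1],
    [0.55, 0.33, 0, 0, 0, 0.26, 0.1],
    [0.75, 0.45, 0, 0, 0, 0.35, 0.1],
    [0.88, 0.53, 0, 0, 0, 0.43, 0.1],
    [0.932, 0.563, 0.05, 0, 0, 0.477, 0.1],
    [0.932, 0.563, 0.1, 0, 0, 0.477, 0.1],
    [0.932, 0.563, 0.132, 0, 0, 0.477, 0.1],
    [0.932, 0.563, 0.132, 0, 0, 0.477, 0.1],
    [0.932, 0.563, 0.132, 0, 0, 0.477, 0.1],
  ],
)

```text
time_s: 23.55
tool_pos: [0.535, -0.1616, 0.1699]
tool_rot: [-179.9, -0.0, 73.6]
force: [-0.2, 0.0, -4.1]
grip_width: 0.0279
grasp_force: 39.8
```

```bash
cat > m.py <<'E'
from h import *
o=env.get_obs(); c,im=snap('wrist'); Rm=rot(o['tool_rot'])
print(o['tool_pos'],o['tool_rot'],o['grip_width'])
P=o['tool_pos']+Rm@np.array([.065,0,-.065]); print(proj(c,P))
cs,ims=snap('side','side2.png')
u,v=proj(cs,[.535,-.16,.1]).astype(int); print(u,v)
print('side: shaft top pred',proj(cs,[.535,-.159,.096]),'foot',proj(cs,[.535,-.159,.07]))
a=cv2.imread('pics/side0.png'); w=lambda I:cv2.resize(I[v-35:v+35,u-40:u+40],None,fx=5,fy=5,interpolation=cv2.INTER_CUBIC)
g=viewer.get_calibration('wrist')
A=im[:,:,::-1]; 
cv2.imwrite('pics/cmp.png',np.vstack([np.hstack([w(a),w(ims[:,:,::-1].copy())]),cv2.resize(A[50:200,220:420],(800,240)) if 0 else np.zeros((2,800,3),np.uint8)])); print('crop origin',u-40,v-35)
E
python3 m.py
```

```text
[ 0.53504363 -0.16162376  0.16992486] [-1.79917028e+02 -6.79299403e-03  7.36464971e+01] 0.027878498406694277
[322.24584304 113.95633981]
345 155
side: shaft top pred [345.0662507  156.62587681] foot [344.64555793 162.68002095]
crop origin 305 120
```

View pics/cmp.png

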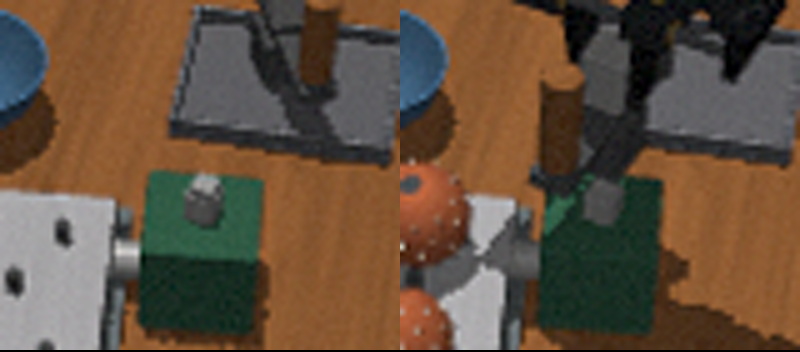

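Request:
apply_moves(
  moves=[
    [0.007, 0, 0.04, 0, 0, 0, 0.1],
    [0.007, 0, 0.08, 0, 0, 0, 0.1],
    [0.007, 0, 0.11, 0, 0, 0, 0.1],
    [0.007, 0, 0.125, 0, 0, 0, 0.1],
    [0.007, 0, 0.125, 0, 0, 0, 0.1],
    [0.007, 0, 0.125, 0, 0, 0, 0.1],
  ],
)

```text
time_s: 24.25
tool_pos: [0.5362, -0.1585, 0.1458]
tool_rot: [180.0, 0.0, 73.8]
force: [0.4, -0.7, -4.1]
grip_width: 0.0277
grasp_force: 39.8
```

Request:
apply_moves(
  moves=[
    [-0.006, -0.002, 0.01, 0, 0, 0, 0.1],
    [-0.006, -0.002, 0.02, 0, 0, 0, 0.1],
    [-0.006, -0.002, 0.03, 0, 0, 0, 0.1],
    [-0.006, -0.002, 0.03, 0, 0, 0, 0.1],
    [-0.006, -0.002, 0.03, 0, 0, 0, 0.1],
  ],
)

```text
time_s: 24.75
tool_pos: [0.5353, -0.1598, 0.1396]
tool_rot: [-180.0, 0.0, 73.8]
force: [-0.2, 0.2, -4.7]
grip_width: 0.0278
grasp_force: 39.8
```

Request:
apply_moves(
  moves=[
    [0, 0, 0.02, 0, 0, 0, 0.1],
    [0, 0, 0.04, 0, 0, 0, 0.1],
    [0, 0, 0.06, 0, 0, 0, 0.1],
    [0, 0, 0.075, 0, 0, 0, 0.1],
    [0, 0, 0.075, 0, 0, 0, 0.1],
    [0, 0, 0.075, 0, 0, 0, 0.1],
  ],
)

```text
time_s: 25.35
tool_pos: [0.5351, -0.1598, 0.1245]
tool_rot: [-180.0, 0.0, 73.8]
force: [-0.1, -0.4, -5.5]
grip_width: 0.028
grasp_force: 39.8
```

Request:
apply_moves(
  moves=[
    [0, 0, 0, 0, 0, 0, 0.5],
    [0, 0, 0, 0, 0, 0, 0.7],
    [0, 0, 0, 0, 0, 0, 0.7],
    [0, 0, 0, 0, 0, 0, 0.7],
    [0, 0, -0.1, 0, 0, 0, 0.7],
    [0, 0, -0.3, 0, 0, 0, 0.7],
    [0, 0, -0.5, 0, 0, 0, 0.7],
    [0, 0, -0.65, 0, 0, 0, 0.7],
    [0, 0, -0.65, 0, 0, 0, 0.7],
    [0, 0, -0.65, 0, 0, 0, 0.7],
  ],
)

```text
time_s: 26.35
tool_pos: [0.5358, -0.1596, 0.2553]
tool_rot: [179.9, 0.0, 73.8]
force: [-0.2, -0.6, 0.3]
grip_width: 0.061
grasp_force: 0.0
```

```bash
cat > n.py <<'E'
from h import *
o=env.get_obs(); c,im=snap('wrist','onshaft.png'); print(o['tool_pos'],o['tool_rot'])
h=cv2.cvtColor(im,cv2.COLOR_RGB2HSV).astype(int)
for z,nm,P in [(.187,'handle',[.5526,-.0947,.187]),(.127,'cw',[.523,-.2058,.127]),(.156,'block',[.5358,-.1575,.156])]: print(nm,proj(c,P))
for b in boxes_of('wrist','crank_grip'): print(b)
for r in terra('wrist',.08,im,c): print(r)
E
python3 n.py
```

```text
[ 0.535752   -0.15959223  0.25528372] [1.79913306e+02 3.09981914e-02 7.37631492e+01]
handle [317.30287933 101.72523974]
cw [320.75402737 235.39863046]
block [319.44539779 188.67227888]
{'location': [320.5, 169.3], 'conf': 0.84}
((417.3, 105.9), 34.7, 0.92, [0.6411, -0.125, 0.08])
((379.5, 3.5), 34.7, 0.53, [0.6288, -0.0286, 0.08])
```

View pics/onshaft.png

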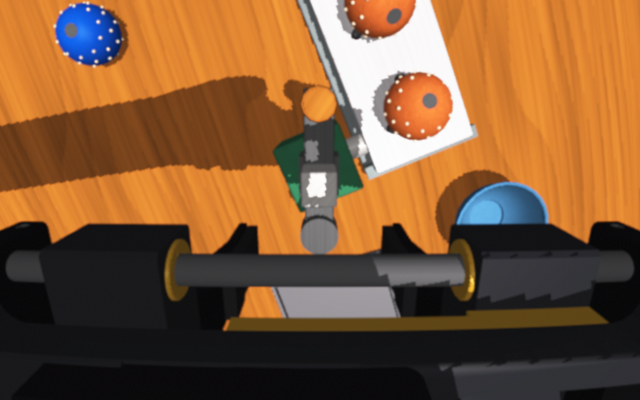

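Crank seated: handle top (319,103) and counterweight (320,235) match the predictions. Now grip the handle.

Request:
apply_moves(
  moves=[
    [0.15, -0.003, 0, 0, 0, 0, 0.7],
    [0.333, -0.006, 0, 0, 0, 0, 0.7],
    [0.333, -0.006, 0.1, 0, 0, 0, 0.7],
    [0.333, -0.006, 0.25, 0, 0, 0, 0.7],
    [0.333, -0.006, 0.4, 0, 0, 0, 0.7],
    [0.333, -0.006, 0.5, 0, 0, 0, 0.7],
    [0.333, -0.006, 0.556, 0, 0, 0, 0.7],
    [0.333, -0.006, 0.556, 0, 0, 0, 0.7],
    [0.333, -0.006, 0.556, 0, 0, 0, 0.1],
    [0.333, -0.006, 0.556, 0, 0, 0, 0.1],
    [0.333, -0.006, 0.556, 0, 0, 0, 0.1],
    [0.333, -0.006, 0.556, 0, 0, 0, 0.1],
    [0.333, -0.006, 0.556, 0, 0, 0, 0.1],
    [0.333, -0.006, 0.556, 0, 0, 0, 0.1],
    [0.333, -0.006, 0.556, 0, 0, 0, 0.1],
    [0.333, -0.006, 0.556, 0, 0, 0, 0.1],
  ],
  grip_force=30,
)

```text
time_s: 28.05
tool_pos: [0.5531, -0.0953, 0.1438]
tool_rot: [180.0, 0.0, 73.8]
force: [-0.3, -0.7, 2.0]
grip_width: 0.0234
grasp_force: 30.0
```

Request:
apply_moves(
  moves=[
    [-0.004, 0.051, 0, 0, 0, 0, 0.1],
    [-0.016, 0.1, 0, 0, 0, 0, 0.1],
    [-0.035, 0.148, 0, 0, 0, 0, 0.1],
    [-0.062, 0.191, 0, 0, 0, 0, 0.1],
    [-0.095, 0.23, 0, 0, 0, 0, 0.1],
    [-0.134, 0.263, 0, 0, 0, 0, 0.1],
    [-0.177, 0.29, 0, 0, 0, 0, 0.1],
    [-0.225, 0.309, 0, 0, 0, 0, 0.1],
    [-0.274, 0.321, 0, 0, 0, 0, 0.1],
    [-0.325, 0.325, 0, 0, 0, 0, 0.1],
  ],
)

```text
time_s: 29.05
tool_pos: [0.5983, -0.1755, 0.1437]
tool_rot: [179.9, -0.1, 73.8]
force: [-0.2, 2.6, 3.1]
grip_width: 0.0234
grasp_force: 30.0
```

Request:
apply_moves(
  moves=[
    [-0.1, -0.016, 0, 0, 0, 0, 0.1],
    [-0.191, -0.062, 0, 0, 0, 0, 0.1],
    [-0.263, -0.134, 0, 0, 0, 0, 0.1],
    [-0.309, -0.225, 0, 0, 0, 0, 0.1],
    [-0.325, -0.325, 0, 0, 0, 0, 0.1],
    [-0.309, -0.425, 0, 0, 0, 0, 0.1],
    [-0.263, -0.516, 0, 0, 0, 0, 0.1],
    [-0.191, -0.588, 0, 0, 0, 0, 0.1],
    [-0.1, -0.634, 0, 0, 0, 0, 0.1],
    [0, -0.65, 0, 0, 0, 0, 0.1],
    [0.1, -0.634, 0, 0, 0, 0, 0.1],
    [0.191, -0.588, 0, 0, 0, 0, 0.1],
    [0.263, -0.516, 0, 0, 0, 0, 0.1],
    [0.309, -0.425, 0, 0, 0, 0, 0.1],
    [0.325, -0.325, 0, 0, 0, 0, 0.1],
    [0.309, -0.225, 0, 0, 0, 0, 0.1],
    [0.263, -0.134, 0, 0, 0, 0, 0.1],
    [0.191, -0.062, 0, 0, 0, 0, 0.1],
    [0.1, -0.016, 0, 0, 0, 0, 0.1],
    [0, 0, 0, 0, 0, 0, 0.1],
  ],
)

```text
time_s: 31.05
tool_pos: [0.5986, -0.1739, 0.1438]
tool_rot: [180.0, -0.2, 73.9]
force: [-1.8, 4.1, 3.0]
grip_width: 0.0235
grasp_force: 30.0
```

```bash
cat > p.py <<'E'
from h import *
o=env.get_obs(); print(o['tool_pos'],o['tool_rot'],o['force'],o['grip_width'])
c,im=snap('top')
print('top',[(r[0],r[3]) for r in terra('top',.08,im,c)])
print(tool_rows([.5980,-.1760,.1437],73.8))
E
python3 p.py
```

```text
[ 0.59861967 -0.17387895  0.14377843] [179.96664049  -0.20373114  73.89594399] [-1.82867147  4.14446075  2.97996127] 0.023526594319049045
top [((288.4, 184.0), [0.6156, 0.1068, 0.08]), ((324.4, 181.0), [0.6268, 0.0077, 0.08]), ((360.6, 178.2), [0.6376, -0.0924, 0.08]), ((543.5, 192.2), [0.6127, -0.6033, 0.08])]
[0.018, -0.002, -0.001, 0.0, 0.0, -0.003]
```

Request:
apply_moves(
  moves=[
    [-0.1, -0.016, 0, 0, 0, 0, 0.1],
    [-0.191, -0.062, 0, 0, 0, 0, 0.1],
    [-0.263, -0.134, 0, 0, 0, 0, 0.1],
    [-0.309, -0.225, 0, 0, 0, 0, 0.1],
    [-0.325, -0.325, 0, 0, 0, 0, 0.1],
    [-0.309, -0.425, 0, 0, 0, 0, 0.1],
    [-0.263, -0.516, 0, 0, 0, 0, 0.1],
    [-0.191, -0.588, 0, 0, 0, 0, 0.1],
    [-0.1, -0.634, 0, 0, 0, 0, 0.1],
    [0, -0.65, 0, 0, 0, 0, 0.1],
    [0.1, -0.634, 0, 0, 0, 0, 0.1],
    [0.191, -0.588, 0, 0, 0, 0, 0.1],
    [0.263, -0.516, 0, 0, 0, 0, 0.1],
    [0.309, -0.425, 0, 0, 0, 0, 0.1],
    [0.325, -0.325, 0, 0, 0, 0, 0.1],
    [0.309, -0.225, 0, 0, 0, 0, 0.1],
    [0.263, -0.134, 0, 0, 0, 0, 0.1],
    [0.191, -0.062, 0, 0, 0, 0, 0.1],
    [0.1, -0.016, 0, 0, 0, 0, 0.1],
    [0, 0, 0, 0, 0, 0, 0.1],
  ],
)

```text
time_s: 33.1
tool_pos: [0.5987, -0.1728, 0.1438]
tool_rot: [180.0, -0.2, 73.9]
force: [1.0, 2.9, 2.1]
grip_width: 0.0234
grasp_force: 30.0
```

```bash
python3 p.py
```

```text
[ 0.59874719 -0.17281494  0.14384844] [179.96730973  -0.22873027  73.93443721] [0.96078115 2.85032682 2.13521824] 0.023411911115954524
top [((278.4, 185.0), [0.6121, 0.1343, 0.08]), ((314.4, 182.0), [0.6233, 0.0353, 0.08]), ((350.4, 179.2), [0.634, -0.0643, 0.08]), ((542.2, 192.6), [0.6116, -0.5995, 0.08])]
[0.013, -0.001, -0.001, 0.0, -0.0, -0.002]
```

Request:
apply_moves(
  moves=[
    [-0.1, -0.016, 0, 0, 0, 0, 0.1],
    [-0.191, -0.062, 0, 0, 0, 0, 0.1],
    [-0.263, -0.134, 0, 0, 0, 0, 0.1],
    [-0.309, -0.225, 0, 0, 0, 0, 0.1],
    [-0.325, -0.325, 0, 0, 0, 0, 0.1],
    [-0.309, -0.425, 0, 0, 0, 0, 0.1],
    [-0.263, -0.516, 0, 0, 0, 0, 0.1],
    [-0.191, -0.588, 0, 0, 0, 0, 0.1],
    [-0.1, -0.634, 0, 0, 0, 0, 0.1],
    [0, -0.65, 0, 0, 0, 0, 0.1],
    [0.1, -0.634, 0, 0, 0, 0, 0.1],
    [0.191, -0.588, 0, 0, 0, 0, 0.1],
    [0.263, -0.516, 0, 0, 0, 0, 0.1],
    [0.309, -0.425, 0, 0, 0, 0, 0.1],
    [0.325, -0.325, 0, 0, 0, 0, 0.1],
    [0.325, -0.325, 0, 0, 0, 0, 0.1],
  ],
)

```text
time_s: 34.75
tool_pos: [0.5534, -0.0953, 0.143]
tool_rot: [-179.9, 0.0, 73.8]
force: [-0.5, -3.7, 2.3]
grip_width: 0.0235
grasp_force: 30.0
```

```bash
python3 p.py
```

```text
[ 0.55343675 -0.0953147   0.1429787 ] [-1.79912022e+02  4.01221342e-02  7.37952892e+01] [-0.51931091 -3.74572035  2.34055378] 0.02346304127059818
top [((270.7, 185.6), [0.6097, 0.1554, 0.08]), ((306.5, 182.8), [0.6205, 0.0571, 0.08]), ((342.5, 179.5), [0.6325, -0.0423, 0.08]), ((543.7, 191.6), [0.6145, -0.604, 0.08])]
[-0.325, 0.33, -0.004, -0.001, 0.001, 0.0]
```

Request:
apply_moves(
  moves=[
    [-0.004, 0.051, 0, 0, 0, 0, 0.1],
    [-0.016, 0.1, 0, 0, 0, 0, 0.1],
    [-0.035, 0.148, 0, 0, 0, 0, 0.1],
    [-0.062, 0.191, 0, 0, 0, 0, 0.1],
    [-0.095, 0.23, 0, 0, 0, 0, 0.1],
    [-0.095, 0.23, 0, 0, 0, 0, 0.1],
    [-0.134, 0.263, 0, 0, 0, 0, 0.1],
    [-0.134, 0.263, 0, 0, 0, 0, 0.1],
  ],
)

```text
time_s: 35.6
tool_pos: [0.5966, -0.1369, 0.1436]
tool_rot: [179.9, -0.0, 73.7]
force: [-1.1, -0.2, 1.1]
grip_width: 0.0233
grasp_force: 30.0
```

Request:
apply_moves(
  moves=[
    [-0.02, 0.015, 0, 0, 0, 0, 0.1],
    [-0.043, 0.027, 0, 0, 0, 0, 0.1],
    [-0.043, 0.027, 0, 0, 0, 0, 0.1],
  ],
)

```text
time_s: 35.9
tool_pos: [0.5992, -0.1464, 0.1437]
tool_rot: [179.9, -0.0, 73.7]
force: [-0.3, 1.7, 0.8]
grip_width: 0.0235
grasp_force: 30.0
```

Request:
apply_moves(
  moves=[
    [-0.024, 0.01, 0, 0, 0, 0, 0.1],
    [-0.048, 0.019, 0, 0, 0, 0, 0.1],
    [-0.048, 0.019, 0, 0, 0, 0, 0.1],
  ],
)

```text
time_s: 36.2
tool_pos: [0.6002, -0.1571, 0.1438]
tool_rot: [179.9, 0.0, 73.7]
force: [1.3, 1.0, 2.6]
grip_width: 0.0234
grasp_force: 30.0
```

Request:
apply_moves(
  moves=[
    [-0.02, 0.004, 0, 0, 0, 0, 0.1],
    [-0.02, 0.004, 0, 0, 0, 0, 0.1],
    [-0.02, 0.004, 0, 0, 0, 0, 0.1],
  ],
)

```text
time_s: 36.5
tool_pos: [0.6, -0.1604, 0.1439]
tool_rot: [179.9, 0.0, 73.7]
force: [1.9, 0.4, 1.5]
grip_width: 0.0237
grasp_force: 30.0
```

Request:
apply_moves(
  moves=[
    [-0.02, 0.001, 0, 0, 0, 0, 0.1],
    [-0.03, 0, 0, 0, 0, 0, 0.1],
    [-0.03, 0, 0, 0, 0, 0, 0.1],
  ],
)

```text
time_s: 36.8
tool_pos: [0.5993, -0.1651, 0.1442]
tool_rot: [179.8, -0.1, 73.8]
force: [5.6, 2.3, 0.7]
grip_width: 0.0236
grasp_force: 30.0
```

Request:
apply_moves(
  moves=[
    [-0.02, -0.001, 0, 0, 0, 0, 0.1],
    [-0.03, -0.003, 0, 0, 0, 0, 0.1],
    [-0.03, -0.003, 0, 0, 0, 0, 0.1],
  ],
)

```text
time_s: 37.1
tool_pos: [0.5987, -0.1673, 0.1447]
tool_rot: [179.7, -0.4, 73.9]
force: [8.1, 7.1, 0.1]
grip_width: 0.023
grasp_force: 30.0
```

```bash
python3 p.py
```

```text
[ 0.59867622 -0.16729105  0.14472116] [179.66075139  -0.39286316  73.91877172] [8.10598558 7.12238624 0.06164189] 0.023019740196043303
top [((268.4, 185.7), [0.6093, 0.1616, 0.08]), ((304.1, 182.9), [0.62, 0.0635, 0.08]), ((340.0, 180.0), [0.631, -0.0355, 0.08]), ((543.8, 191.8), [0.6139, -0.6042, 0.08])]
[-0.043, 0.009, 0.005, 0.004, -0.004, 0.001]
```

Request:
apply_moves(
  moves=[
    [-0.02, -0.004, 0, 0, 0, 0, 0.1],
    [-0.03, -0.006, 0, 0, 0, 0, 0.1],
    [-0.03, -0.006, 0, 0, 0, 0, 0.1],
    [-0.03, -0.006, 0, 0, 0, 0, 0.1],
  ],
)

```text
time_s: 37.55
tool_pos: [0.5977, -0.17, 0.1454]
tool_rot: [179.5, -0.6, 74.1]
force: [11.3, 11.3, -0.1]
grip_width: 0.0233
grasp_force: 30.0
```

Request:
apply_moves(
  moves=[
    [0.04, 0.008, 0, 0, 0, 0, 0.1],
    [0.05, 0.01, 0, 0, 0, 0, 0.3],
    [0.05, 0.01, 0, 0, 0, 0, 0.45],
    [0.05, 0.01, 0, 0, 0, 0, 0.45],
    [0.05, 0.01, 0, 0, 0, 0, 0.45],
    [0.05, 0.01, -0.2, 0, 0, 0, 0.45],
    [0.05, 0.01, -0.4, 0, 0, 0, 0.45],
    [0.05, 0.01, -0.6, 0, 0, 0, 0.45],
    [0.05, 0.01, -0.8, 0, 0, 0, 0.45],
    [0.3, 0.0, -0.8, 0, 0, -0.09, 0.45],
    [0.5, 0.0, -0.8, 0, 0, -0.18, 0],
    [0.75, -0.1, -0.8, 0, 0, -0.262, 0],
    [1, -0.2, -0.8, 0, 0, -0.262, 0],
    [1, -0.2, -0.8, 0, 0, -0.262, 0],
    [1, -0.2, -0.8, 0, 0, -0.262, 0],
  ],
)

```text
time_s: 39.05
tool_pos: [0.6092, 0.0288, 0.3036]
tool_rot: [-180.0, 0.0, 96.5]
force: [-0.2, -1.1, 0.2]
grip_width: 0.0069
grasp_force: 0.0
```

```bash
python3 -c "
from h import *
print(tool_rows([.60,.24,.30],96.5))
print([(b['location'],b['conf']) for b in ([viewer.read_camera('top')] and boxes_of('top','cap_top'))])"
```

```text
[1.054, 0.074, 0.017, -0.0, 0.001, 0.0]
[([215.0, 183.2], 0.61)]
```

Request:
apply_moves(
  moves=[
    [0.25, 0.02, 0, 0, 0, 0, 0],
    [0.5, 0.03, 0, 0, 0, 0, 0],
    [0.75, 0.04, 0, 0, 0, 0, 0],
    [0.95, 0.05, 0, 0, 0, 0, 0],
    [0.95, 0.05, 0, 0, 0, 0, 0],
    [0.95, 0.05, 0, 0, 0, 0, 0],
  ],
)

```text
time_s: 39.75
tool_pos: [0.5999, 0.2152, 0.303]
tool_rot: [-180.0, 0.1, 96.2]
force: [0.8, -1.6, -0.4]
grip_width: 0.0003
grasp_force: 0.0
```

```bash
cat > q.py <<'E'
from h import *
o=env.get_obs(); c,im=snap('wrist','cap.png'); print(o['tool_pos'])
for b in boxes_of('wrist','cap_top'): print(b,onz(c,b['location'],.186))
for b in masks_of('wrist','cap_top')[:2]: print(b['conf'],b['location'],b['pixels'].sum())
e=proj(c,[.592,.2785,.186]); print(e)
g=cv2.cvtColor(im,cv2.COLOR_RGB2GRAY); x,y=e.astype(int); x0,y0=x-70,max(y-60,0)
m=(g[y0:y0+130,x0:x0+140]<60).astype(np.uint8); k,l,s,ce=cv2.connectedComponentsWithStats(m)
for i in range(1,k):
    if s[i,4]>200: print(s[i]+[x0,y0,0,0,0],ce[i]+[x0,y0],onz(c,ce[i]+[x0,y0],.186))
E
python3 q.py
```

```text
[0.59989567 0.21522167 0.30295076]
{'location': [324.3, 89.0], 'conf': 0.67} [0.59437319 0.29144365 0.186     ]
0.88 [323.2, 88.6] 1424
0.66 [325.0, 128.1] 14287
[319.37140579 105.82925278]
[259  72  13  71 402] [265.35323383 110.66915423] [0.55077452 0.27041741 0.186     ]
[ 305   71   39   52 1320] [323.8719697   92.91818182] [0.59437243 0.28851088 0.186     ]
```

View pics/cap.png

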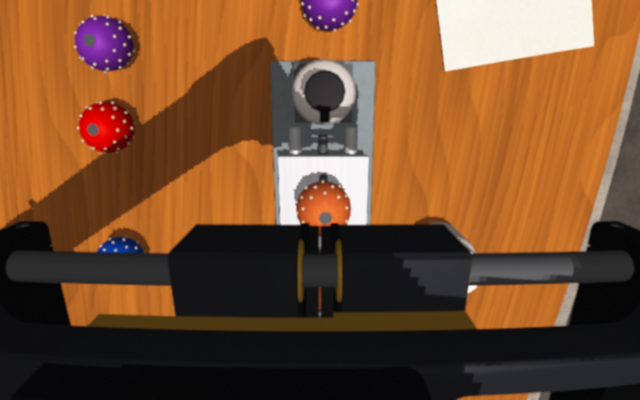

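The cap is at (324,90), with world (0.5945,0.291) matching the station geometry. Press it.

Request:
apply_moves(
  moves=[
    [0.2, 0.01, 0.1, 0, 0, 0, 0],
    [0.38, 0.014, 0.2, 0, 0, 0, 0],
    [0.38, 0.014, 0.4, 0, 0, 0, 0],
    [0.38, 0.014, 0.54, 0, 0, 0, 0],
    [0.38, 0.014, 0.54, 0, 0, 0, 0],
    [0.38, 0.014, 0.54, 0, 0, 0, 0],
  ],
)

```text
time_s: 40.5
tool_pos: [0.5948, 0.2903, 0.1958]
tool_rot: [-180.0, 0.0, 96.1]
force: [-0.6, -0.5, 0.8]
grip_width: 0.0003
grasp_force: 0.0
```

Request:
apply_moves(
  moves=[
    [0, 0, 0.04, 0, 0, 0, 0],
    [0, 0, 0.07, 0, 0, 0, 0],
    [0, 0, 0.085, 0, 0, 0, 0],
    [0, 0, 0.09, 0, 0, 0, 0],
    [0, 0, 0.09, 0, 0, 0, 0],
    [0, 0, 0.09, 0, 0, 0, 0],
    [0, 0, 0.09, 0, 0, 0, 0],
    [0, 0, 0.09, 0, 0, 0, 0],
  ],
)

```text
time_s: 41.3
tool_pos: [0.5952, 0.2924, 0.1797]
tool_rot: [179.8, -0.0, 96.2]
force: [0.7, -0.5, 6.2]
grip_width: 0.0008
grasp_force: 3.4
```

Request:
apply_moves(
  moves=[
    [0, 0, 0.02, 0, 0, 0, 0],
    [0, 0, 0.035, 0, 0, 0, 0],
    [0, 0, 0.035, 0, 0, 0, 0],
    [0, 0, 0.035, 0, 0, 0, 0],
    [0, 0, 0.035, 0, 0, 0, 0],
    [0, 0, 0.035, 0, 0, 0, 0],
    [0, 0, 0.035, 0, 0, 0, 0],
  ],
)

```text
time_s: 42.0
tool_pos: [0.5953, 0.2925, 0.1782]
tool_rot: [179.6, 0.1, 96.2]
force: [-5.3, -7.5, 30.3]
grip_width: 0.0003
grasp_force: 15.2
```

Fully down (30 N at the stop) for about 0.5 s. Release and return to the crank.

Request:
apply_moves(
  moves=[
    [0, 0, -0.1, 0, 0, 0, 0],
    [0, 0, -0.3, 0, 0, 0, 0],
    [0, 0, -0.55, 0, 0, 0, 0],
    [-0.25, 0, -0.6, 0, 0, 0, 0.5],
    [-0.5, 0, -0.6, 0, 0, 0, 1],
    [-0.75, 0, -0.6, 0, 0, 0, 1],
    [-1, 0, -0.6, 0, 0, 0, 1],
    [-1, 0, -0.6, 0, 0, 0, 1],
  ],
)

```text
time_s: 42.8
tool_pos: [0.6179, 0.0824, 0.2898]
tool_rot: [-180.0, 0.3, 95.4]
force: [0.3, -0.3, -0.7]
grip_width: 0.0325
grasp_force: 0.0
```

Request:
apply_moves(
  moves=[
    [-0.25, -0.1, 0, 0, 0, 0, 1],
    [-0.5, -0.2, 0, 0, 0, 0, 1],
    [-0.75, -0.4, 0, 0, 0, 0, 1],
    [-1, -0.6, 0, 0, 0, 0, 1],
    [-1, -0.6, 0, 0, 0, 0, 1],
    [-1, -0.6, 0, 0, 0, 0, 1],
  ],
)

```text
time_s: 43.4
tool_pos: [0.5155, -0.1253, 0.2903]
tool_rot: [-179.9, 0.2, 95.6]
force: [-0.1, -0.3, 0.9]
grip_width: 0.0803
grasp_force: 0.0
```

```bash
cat > r.py <<'E'
from h import *
o=env.get_obs(); print(o['tool_pos'],tool_rows([.536,-.175,.27],96.5,o))
c,im=snap('wrist'); print(terra('wrist',.08,im,c))
c,im=snap('top'); print(terra('top',.08,im,c))
E
python3 r.py
```

```text
[ 0.51551729 -0.12529774  0.29026833] [-0.257, 0.078, 0.102, -0.002, 0.003, -0.01]
[((441.0, 88.5), 32.0, 0.91, [0.6306, -0.0341, 0.08]), ((444.5, 0.5), 28.5, 0.3, [0.6201, 0.0497, 0.08])]
[((268.4, 185.7), 10.8, 0.91, [0.6093, 0.1616, 0.08]), ((304.2, 183.0), 10.7, 0.93, [0.6197, 0.0631, 0.08]), ((340.2, 180.0), 10.7, 0.89, [0.6309, -0.0361, 0.08]), ((543.4, 192.4), 30.5, 0.92, [0.6122, -0.6029, 0.08])]
```

Request:
apply_moves(
  moves=[
    [-0.17, 0.056, 0, 0, 0, 0.2, 1],
    [-0.17, 0.056, 0, 0, 0, 0.4, 1],
    [-0.17, 0.056, 0, 0, 0, 0.6, 1],
    [-0.17, 0.056, 0, 0, 0, 0.8, 1],
    [-0.17, 0.056, 0, 0, 0, 1, 1],
    [-0.17, 0.056, 0, 0, 0, 1, 1],
    [-0.17, 0.056, 0, 0, 0, 1, 1],
    [-0.17, 0.056, 0, 0, 0, 1, 1],
    [-0.17, 0.056, 0, 0, 0, 1, 1],
    [-0.17, 0.056, 0, 0, 0, 1, 1],
    [-0.17, 0.056, 0, 0, 0, 1, 1],
    [-0.17, 0.056, 0, 0, 0, 1, 1],
  ],
)

```text
time_s: 44.7
tool_pos: [0.5337, -0.1489, 0.2906]
tool_rot: [-180.0, -0.0, 10.7]
force: [0.5, 0.0, -1.0]
grip_width: 0.0872
grasp_force: 0.0
```

```bash
cat > s.py <<'E'
from h import *
o=env.get_obs(); c,im=snap('wrist','crank2.png'); print(o['tool_pos'],o['tool_rot'])
C=np.array([.5357,-.158])
for a in (-16,-8,0):
    u=np.array([np.cos(np.radians(a)),np.sin(np.radians(a))]); print(a,'handle',proj(c,[*(C+.065*u),.187]),'cw',proj(c,[*(C-.05*u),.127]))
for b in boxes_of('wrist','crank_grip'): print(b)
E
python3 s.py
```

```text
[ 0.5337223  -0.14887135  0.29056049] [-1.79969444e+02 -2.07448474e-02  1.07283460e+01]
-16 handle [371.46188106 113.17998017] cw [305.8345058  218.22493014]
-8 handle [360.28846619 108.293388  ] cw [312.450266   220.84333528]
0 handle [348.44648174 105.05177952] cw [319.3593613 222.561233 ]
{'location': [335.8, 162.9], 'conf': 0.73}
```

View pics/crank2.png

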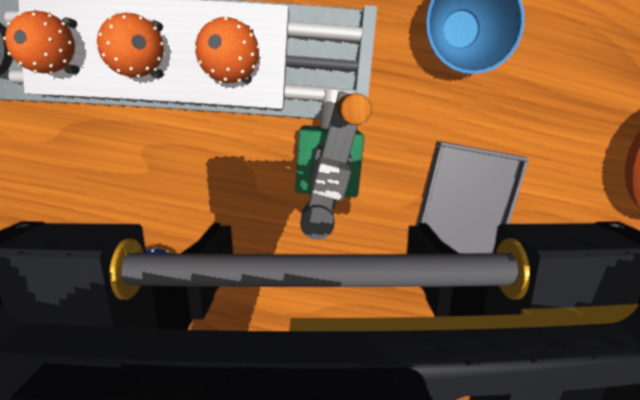

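Handle at (356,109), counterweight at (318,221): crank yaw is about -4°. The shells are seated and the carriage is home. Grip the block.

Request:
apply_moves(
  moves=[
    [0, 0.052, 0, 0, 0, 0.09, 1],
    [0, 0.052, 0.1, 0, 0, 0.171, 1],
    [0, 0.052, 0.2, 0, 0, 0.171, 1],
    [0, 0.052, 0.4, 0, 0, 0.171, 1],
    [0, 0.052, 0.6, 0, 0, 0.171, 1],
    [0, 0.052, 0.75, 0, 0, 0.171, 1],
    [0, 0.052, 0.833, 0, 0, 0.171, 1],
    [0, 0.052, 0.833, 0, 0, 0.171, 1],
    [0, 0.052, 0.833, 0, 0, 0.171, 1],
  ],
)

```text
time_s: 45.7
tool_pos: [0.5358, -0.1612, 0.125]
tool_rot: [180.0, -0.1, -4.3]
force: [-0.1, 0.1, 0.6]
grip_width: 0.0872
grasp_force: 0.0
```

Request:
apply_moves(
  moves=[
    [0, 0, 0, 0, 0, 0, 0.3],
    [0, 0, 0, 0, 0, 0, 0.1],
    [0, 0, 0, 0, 0, 0, 0.1],
    [0, 0, 0, 0, 0, 0, 0.1],
    [0, 0, 0, 0, 0, 0, 0.1],
    [0, 0, 0, 0, 0, 0, 0.1],
    [0, 0, 0, 0, 0, 0, 0.1],
    [0, 0, 0, 0, 0, 0, 0.1],
    [0, 0, 0, 0, 0, 0, 0.1],
    [0, 0, 0, 0, 0, 0, 0.1],
  ],
  grip_force=40,
)

```text
time_s: 46.7
tool_pos: [0.535, -0.1597, 0.124]
tool_rot: [-179.9, 0.0, -4.3]
force: [-0.1, 3.6, 1.8]
grip_width: 0.0276
grasp_force: 39.9
```

Request:
apply_moves(
  moves=[
    [0, -0.005, -0.03, 0, 0, 0, 0.1],
    [0, -0.005, -0.07, 0, 0, 0, 0.1],
    [0, -0.005, -0.11, 0, 0, 0, 0.1],
    [0, -0.005, -0.15, 0, 0, 0, 0.1],
    [0, -0.005, -0.2, 0, 0, 0, 0.1],
    [0, -0.005, -0.3, 0, 0, 0, 0.1],
    [0, -0.005, -0.4, 0, 0, 0, 0.1],
    [0, -0.005, -0.4, 0, 0, 0, 0.1],
  ],
)

```text
time_s: 47.5
tool_pos: [0.5367, -0.161, 0.2073]
tool_rot: [179.8, -0.3, -4.4]
force: [0.4, 0.1, -4.7]
grip_width: 0.0278
grasp_force: 39.9
```

```bash
cat > t.py <<'E'
from h import *
o=env.get_obs(); c,im=snap('wrist','held2.png'); Rm=rot(o['tool_rot']); print(o['tool_pos'],o['tool_rot'],o['force'])
for dx in (-.003,0,.003): print(proj(c,o['tool_pos']+Rm@np.array([dx+.065,0,-.065])))
h=cv2.cvtColor(im,cv2.COLOR_RGB2HSV).astype(int)
print(tool_rows([.508,-.357,.20],0)); print(tool_rows([.508,-.357,.06],0))
c,im=snap('top'); print(terra('top',.08,im,c))
E
python3 t.py
```

```text
[ 0.53668704 -0.16101329  0.20734927] [179.84670639  -0.29733184  -4.40217693] [ 0.44003463  0.05989332 -4.69008262]
[317.43168515 124.38112805]
[317.41969619 113.13273906]
[317.40784558 101.73697201]
[-0.063, 0.988, 0.029, 0.001, -0.002, -0.051]
[-0.065, 0.987, 0.729, 0.001, -0.002, -0.051]
[((268.4, 185.7), 10.8, 0.91, [0.6093, 0.1616, 0.08]), ((304.2, 183.0), 10.7, 0.92, [0.6197, 0.0634, 0.08]), ((340.2, 179.7), 10.5, 0.92, [0.6318, -0.036, 0.08]), ((543.8, 191.9), 30.3, 0.94, [0.6137, -0.604, 0.08])]
```

Request:
apply_moves(
  moves=[
    [0, 0.15, 0, 0, 0, 0, 0.1],
    [-0.02, 0.35, 0, 0, 0, 0, 0.1],
    [-0.04, 0.55, 0, 0, 0, 0, 0.1],
    [-0.06, 0.75, 0, 0, 0, 0, 0.1],
    [-0.065, 0.92, 0, 0, 0, 0, 0.1],
    [-0.065, 0.987, 0.05, 0, 0, 0, 0.1],
    [-0.065, 0.987, 0.15, 0, 0, 0, 0.1],
    [-0.065, 0.987, 0.3, 0, 0, 0, 0.1],
    [-0.065, 0.987, 0.45, 0, 0, 0, 0.1],
    [-0.065, 0.987, 0.6, 0, 0, 0, 0.1],
    [-0.065, 0.987, 0.68, 0, 0, 0, 0.1],
    [-0.065, 0.987, 0.7, 0, 0, 0, 0.1],
    [-0.065, 0.987, 0.7, 0, 0, 0, 0.1],
  ],
)

```text
time_s: 48.9
tool_pos: [0.5069, -0.3556, 0.0636]
tool_rot: [-180.0, 0.0, -4.3]
force: [0.4, 0.6, -4.5]
grip_width: 0.0278
grasp_force: 39.9
```

Request:
apply_moves(
  moves=[
    [0, 0, 0.01, 0, 0, 0, 0.1],
    [0, 0, 0.02, 0, 0, 0, 0.1],
    [0, 0, 0.02, 0, 0, 0, 0.1],
    [0, 0, 0.02, 0, 0, 0, 0.1],
  ],
)

```text
time_s: 49.3
tool_pos: [0.5072, -0.3563, 0.0605]
tool_rot: [180.0, -0.0, -4.4]
force: [-0.6, 0.2, -5.8]
grip_width: 0.0276
grasp_force: 39.9
```

Request:
apply_moves(
  moves=[
    [0, 0, 0.008, 0, 0, 0, 0.1],
    [0, 0, 0.015, 0, 0, 0, 0.1],
    [0, 0, 0.015, 0, 0, 0, 0.1],
    [0, 0, 0.015, 0, 0, 0, 0.1],
  ],
)

```text
time_s: 49.7
tool_pos: [0.5075, -0.3563, 0.059]
tool_rot: [179.9, -0.0, -4.4]
force: [-3.2, 2.2, 5.8]
grip_width: 0.0279
grasp_force: 39.9
```

Floor contact. Release and rise.

Request:
apply_moves(
  moves=[
    [0, 0, 0, 0, 0, 0, 0.5],
    [0, 0, 0, 0, 0, 0, 1],
    [0, 0, 0, 0, 0, 0, 1],
    [0, 0, 0, 0, 0, 0, 1],
    [0, 0, 0, 0, 0, 0, 1],
    [0, 0, -0.15, 0, 0, 0, 1],
    [0, 0, -0.35, 0, 0, 0, 1],
    [0, 0, -0.6, 0, 0, 0, 1],
    [0, 0, -0.85, 0, 0, 0, 1],
    [0, 0, -0.95, 0, 0, 0, 1],
    [0, 0, -0.95, 0, 0, 0, 1],
  ],
)

```text
time_s: 50.8
tool_pos: [0.509, -0.3568, 0.2514]
tool_rot: [179.8, -0.4, -4.4]
force: [1.6, 0.8, -0.1]
grip_width: 0.0867
grasp_force: 0.0
```

```bash
cat > v.py <<'E'
from h import *
o=env.get_obs(); c,im=snap('wrist'); print(o['tool_pos'],o['force'])
u=np.array([np.cos(np.radians(-4.4)),np.sin(np.radians(-4.4))]); C=np.array([.5072,-.3563])
print('pred handle',proj(c,[*(C+.065*u),.122]),'cw',proj(c,[*(C-.05*u),.062]))
cs,ims=snap('side'); ct,imt=snap('top')
print(terra('top',.08,imt,ct)); print(terra('side',.08,ims,cs))
a=cv2.resize(im,(480,300)); s=cv2.resize(ims[60:360,180:500],(320,300)); cv2.imwrite('pics/final.png',np.hstack([a,s])[:,:,::-1])
E
python3 v.py
```

```text
[ 0.50899654 -0.35678556  0.25137915] [ 1.63554218  0.75472355 -0.11240005]
pred handle [317.83299775 106.67892676] cw [317.89336626 217.98614375]
[((268.4, 185.7), 10.8, 0.91, [0.6093, 0.1616, 0.08]), ((304.2, 183.0), 10.7, 0.92, [0.6197, 0.0634, 0.08]), ((340.6, 180.2), 10.8, 0.88, [0.6305, -0.0371, 0.08]), ((542.5, 182.5), 27.7, 0.35, [0.6402, -0.6015, 0.08])]
[((295.2, 241.7), 11.8, 0.92, [0.6094, 0.1621, 0.08]), ((300.3, 212.1), 11.1, 0.93, [0.6196, 0.0636, 0.08]), ((304.6, 184.6), 10.6, 0.89, [0.6313, -0.0373, 0.08]), ((341.8, 80.0), 20.4, 0.81, [0.6165, -0.5593, 0.08])]
```

View pics/final.png

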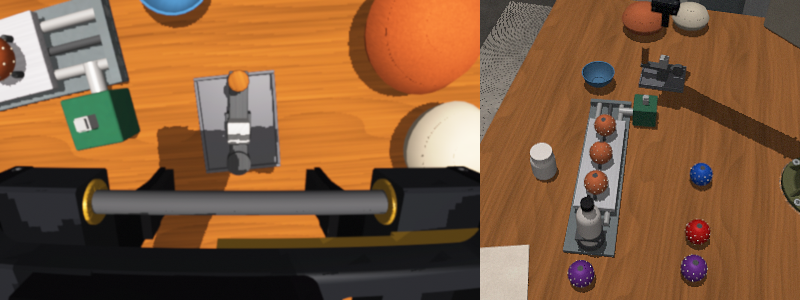

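The crank stands upright in its tray, with the handle at wrist (317,107) as predicted. The three shells are seated, the carriage is home and the shaft is bare. Handing in.

```bash
python3 -c "
from cell import env
print(env.sign_off())"
```

```text
the job is handed in; nothing more can be done
None
```

I handed the job in at about 51 s: three shells seated, carriage wound to its stop, cap pressed for about half a second and released, and crank upright in its tray; the sign-off returned no verdict.

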